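# Turn the slide tray round and load it into the dock

## Task

The blue slide tray lies with its wrong end towards the loading dock. Pick it up, turn it end for end, slide it nose first (bevelled end, not the end with the two orange lugs) under the dock's guide rails until it is fully home, then swing the latch with the red knob shut behind it and let go. Keep the tray roughly level all the time and do not disturb the specimen cup, bottle and vial standing around.

Things in the scene. Friction and masses are not known exactly. Their poses are not given: they have to be found in the camera images.
- tray: Loose blue slide tray: flat plate 170 long (x) x 112 wide (y) x 6 mm thick, about 0.22 kg. Origin: centre of its underside; +x points to the nose (corners bevelled 12 mm at 45 degrees), +z up. Fixed glass slides lie flat on it. It starts on the worktop, tail towards the dock's mouth.
- tray_handle (a point): Middle of the upright fin handle on the tray's centre, 25 mm above the tray's underside. The fin is 70 mm long (along tray x), 14 mm thick (tray y), and rises from 6 to 43 mm above the underside. Axes are those of the tray.
- tray_nose (a point): Middle of the tray's nose edge: 85 mm along tray +x from its origin, 3 mm above its underside. Only this end fits the dock.
- tray_tail (a point): Middle of the tray's tail edge, 85 mm along tray -x from its origin. Two orange lugs, 12 mm in diameter, stand on the tail's corners at tray x -77, y +-50 mm, up to 20 mm above the underside: too tall for the rails' lips, so this end cannot enter.
- dock: Fixed loading dock: 4 mm aluminium base plate on the worktop with two grey guide rails. Origin at worktop height under the tray's home; +x is the way the tray slides in, +z up. Home: tray origin at dock x 0, y 0, z 4 mm, tray +x along dock +x, nose against the back stop (face at x +85 mm). Base plate x -130 to +92, y +-75 mm; before the mouth it is a bare apron.
- dock_mouth (a point): Middle of the mouth, dock x -68, y 0, on the base plate's top; dock axes. From here to the back stop the channel is 120 mm wide (4 mm play each side), its walls bevelled 8 mm at the mouth. Lips overhang it in to y +-47 mm, underside 15, top 21 mm above the worktop (5 mm play). Between the lips it is open above for handle and fingers. At home the lugs stay outside, 3 mm before the rails' ends.
- latch_pivot (a point): Upright axis of the latch, at dock x -93.5, y -74 mm, beside the mouth; 4 mm above the worktop; dock axes.
- latch (a joint): Latch angle, rad. 0 = shut: bar along dock +y across the mouth, 3.5 mm behind a tray that is home. Grows counterclockwise from above; at 1.57 the bar points along dock -x, beside the tray's path. Starts open, 1.62 to 1.8; stops at 0 and 2.2; stays where left (friction about 0.8 N at the knob). A tray not home blocks it.
- latch_knob (a point): Middle of the red knob on the latch's bar, 50 mm from the pivot axis, 40 mm above the worktop. Knob upright, 17 mm in diameter, 19 to 55 mm above the worktop; the steel bar under it is 10 mm wide, 6 to 19 mm above the worktop, and 58 mm long. Push the knob sideways to swing the latch.
- cup: Bystander: specimen cup with blue cap, 60 mm in diameter, 70 mm high; origin at the centre of its underside. Not to be moved.
- bottle: Bystander: white bottle with red cap, 42 mm in diameter, 98 mm high; origin at the centre of its underside. Not to be moved.
- vial: Bystander: green vial with white cap, 35 mm in diameter, 80 mm high; origin at the centre of its underside. Not to be moved.

How it is judged:
By the outcome, as a careful person would: the job done as asked, in the order asked, and still so for the second after the job is handed in, with the robot touching nothing.
It also fails if it takes over 69 s, if anything falls off the work surface, if the arm or the gripper's body presses on something with over 40 N, if the wrist force passes 120 N, or if a joint passes its speed limit or range.

## Robot

A 6-joint arm with a two-finger parallel gripper is mounted at the origin on a cart in front of the work surface, level with it; the furniture and walls round the work are solid. World frame = base frame: x ahead of the robot, y to its left, z up, the work surface at z = 0. Lengths are in mm, angles in rad, forces in N, time in s.
With the tool pointing down it reaches from about 325 to 850 mm from the base axis. Payload 15.5 kg.
Tool frame: the origin (TCP) lies at the very end of the fingers, on their centre line; the grasp point (between the pads) lies 19 mm behind it (ctrl.grip_depth is the distance from the TCP to the grasp point, in mm); z points along the fingers, y is the direction in which the jaws open and shut (so a half turn about z gives the same grasp; the last joint's range is limited). The gripper opens to 91 mm and grips with 3 to 60 N. Pads are 32 mm wide; open, the fingers measure 118 mm over their backs; the gripper's body (76 mm by 178 mm) begins 60 mm behind the grasp point.
Start: joints at [1.05, 0.494, 1.345, -0, 1.302, -0.096], TCP at [258.151, 569.196, 213.915] pointing down, gripper open.
Joint ranges: [-2.91, 2.91], [-0.82, 2.16], [0.22, 2.67], [-1.22, 4.37], [0.12, 2.79], [-3.08, 3.08]. Speed limits (rad/s): [1.89, 1.89, 2.57, 3.01, 3.01, 3.01].

## Interface

Orientations are given as a unit quaternion [w, x, y, z].
In Python, from plant import ctrl gives the robot as it stands.
- The arm moves only by the shell command python3 -m inch 'ROWS' [FORCE]. ROWS is a JSON object of lists of equal length, an entry for each row: "travel": the shift along the tool's x, y, z in cm, a list of three; "turn": the turn, a rotation vector about the tool's x, y, z in rad, a list of three; "jaw": the opening, from 0 (shut) to 1 (fully open). In form: {"travel": [[dx, dy, dz], ...], "turn": [[wx, wy, wz], ...], "jaw": [jaw, ...]}. A call has 1 to 8 rows; each row shifts and turns the pose as measured when the row begins, along the tool's axes as they then stand; what a row does not reach is not made up. A row lasts 1/12 s, in which the tool goes at most 41.7 mm and 7.16 degrees, less where a joint would pass 70% of its speed; a pose out of reach is approached as far as the arm can. A call is refused whole if a number of a shift passes 4.17 or a number of a turn 0.125, either way. A call with a gripper value outside its range is refused whole. The fingers move at their own pace and stop on an object; FORCE is the grip in N (left out, the last holds). Time passes only in rows, so rows that do not move let the fingers close. It gives the time, the measured TCP pose, the force and the opening at its end, in the units of the state.
- ctrl.get_obs(): the state, without advancing time (a new reading comes with each control period).
- ctrl.camera(name): name is "scene" or "top"; returns (picture, depth): 400x640x3 uint8, blue, green, red; 400x640 float32, mm along the optical axis (not along the pixel's ray), 0 where there is no reading.
- ctrl.get_calibration(name): a dict with "fx", "fy", "cx", "cy" (pixels), "dist_coeffs" ([k1, k2, p1, p2, k3] as OpenCV has them; the pictures are not rectified), "extrinsics" (4x4, takes a point from world to camera coordinates). Camera axes: x right, y down, z forward; pixel columns grow to the right and rows downward; lengths in mm; the calibration is good to about 2 mm. A picture is of the moment at which its call begins. get_calibration takes no time and is no camera call.
- ctrl.close_job(): hands the job in, once; it reports no verdict.
The state is a dict: "time": time; "joint_positions": joint angles; "qd": joint speeds; "joint_efforts": joint torques, N m; "ee_pos": TCP position; "orientation": TCP orientation; "ft_force": force on the tool from outside, world axes, zero at the start; "moment": the same for the moment, N m; "grip_width": finger opening in mm.
Only numpy, scipy, OpenCV 4.12 (cv2) and the standard library are available. Lean on these libraries where they do the work, as an engineer would, in place of code of your own. Each camera call takes 0.05 s, during which the arm holds its last target.

## Working session

There is one attempt and no reset: what is moved stays moved. The work goes in short steps, Python scripts to look and compute and a shell command to move; the robot and the scene stay as the last step left them, time stands still between calls to the robot, and variables do not carry over. Pictures are saved under pics/ and viewed, and the job is handed in when it is done.

```bash
ls; mkdir -p pics; python3 - <<'E'
from plant import ctrl
import cv2,numpy as np
print(ctrl.get_obs())
for n in("top","scene"):
    im,d=ctrl.camera(n); cv2.imwrite(f"pics/{n}0.png",im); np.save(f"pics/{n}0_d.npy",d)
    print(n,ctrl.get_calibration(n))
E
```

```text
pics
{'time': 0.0, 'joint_positions': array([ 1.04946634e+00,  4.94222829e-01,  1.34615788e+00, -3.30145983e-05,
        1.30251079e+00, -9.54879065e-02]), 'qd': array([ 0.00016   , -0.00201295, -0.00016382,  0.00110863,  0.00105363,
        0.00037408]), 'joint_efforts': array([ 3.22532796e-03, -8.78846312e+01, -3.81856728e+01,  7.06979586e-02,
        5.35650796e-02, -1.28347347e-05]), 'ee_pos': array([257.9788717 , 568.83098459, 213.30456196]), 'orientation': array([-1.81964603e-04,  2.11311541e-01,  9.77418544e-01, -6.23611849e-04]), 'ft_force': array([ 0.66162416, -0.44152819,  0.97681201]), 'moment': array([-0.0297394 ,  0.00998778,  0.04661704]), 'grip_width': 91.39489563666024}
top {'fx': 443.63139050664074, 'fy': 443.63139050664074, 'cx': 328.07874471995524, 'cy': 195.42588453329327, 'dist_coeffs': array([0.03812578, 0.        , 0.        , 0.        , 0.        ]), 'extrinsics': array([[-2.71777001e-02, -9.99625497e-01, -3.19982417e-03,
         6.15530629e+01],
       [-9.97193314e-01,  2.73346905e-02, -6.97015696e-02,
         5.05748309e+02],
       [ 6.97629323e-02,  1.29651492e-03, -9.97562756e-01,
         1.23760415e+03],
       [ 0.00000000e+00,  0.00000000e+00,  0.00000000e+00,
         1.00000000e+00]])}
scene {'fx': 503.619466057404, 'fy': 503.619466057404, 'cx': 323.063696400673, 'cy': 192.47477499122417, 'dist_coeffs': array([-0.10112972,  0.        ,  0.        ,  0.        ,  0.        ]), 'extrinsics': array([[ 9.11728896e-01, -4.10505927e-01, -1.53396255e-02,
        -4.36782718e+02],
       [-2.06342163e-01, -4.25355588e-01, -8.81189841e-01,
         1.54907031e+02],
       [ 3.55208857e-01,  8.06571452e-01, -4.72513662e-01,
         1.07699172e+03],
       [ 0.00000000e+00,  0.00000000e+00,  0.00000000e+00,
         1.00000000e+00]])}
```

View pics/top0.png

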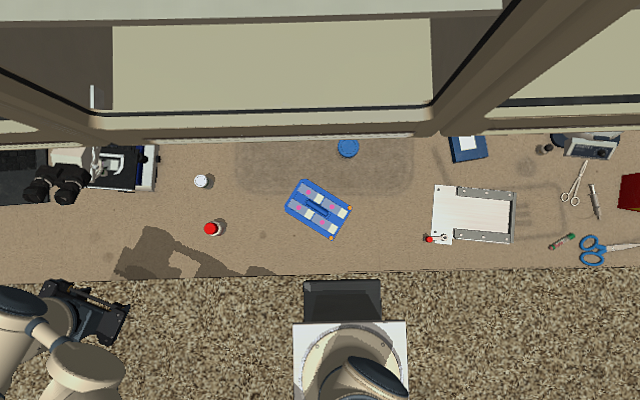

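View pics/scene0.png

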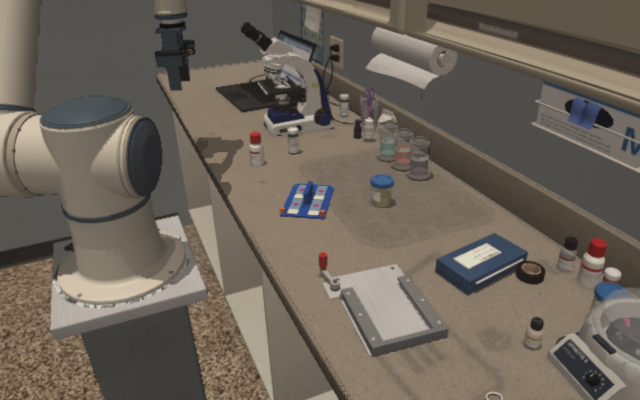

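The top view shows the tray near (318,209), with orange lugs near (350,212) and (331,238). The dock is at (473,214), the red knob at (429,239), the cup at (348,148), the bottle at (212,228) and the vial at (201,181). I'll enlarge these areas.

```bash
python3 - <<'E'
import cv2
im=cv2.imread("pics/top0.png")
cv2.imwrite("pics/c1.png",cv2.resize(im[165:250,270:370],None,fx=7,fy=7,interpolation=cv2.INTER_CUBIC))
cv2.imwrite("pics/c2.png",cv2.resize(im[175:255,415:525],None,fx=7,fy=7,interpolation=cv2.INTER_CUBIC))
E
```

```text
(no output)
```

View pics/c1.png

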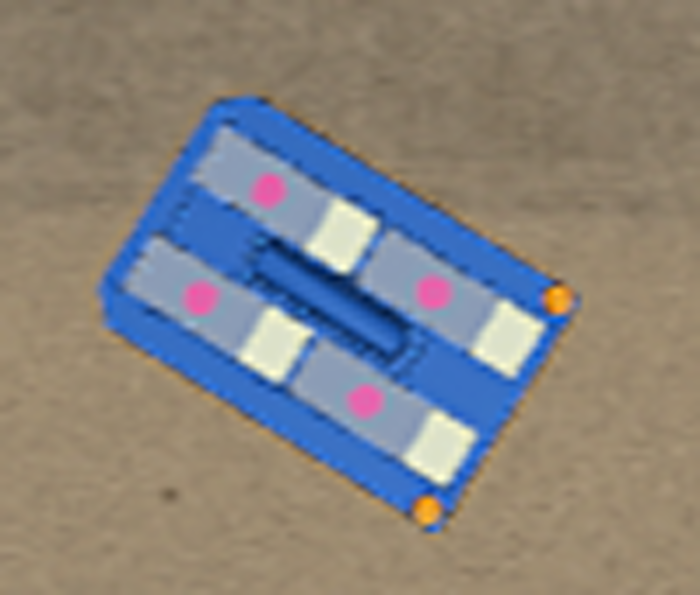

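View pics/c2.png

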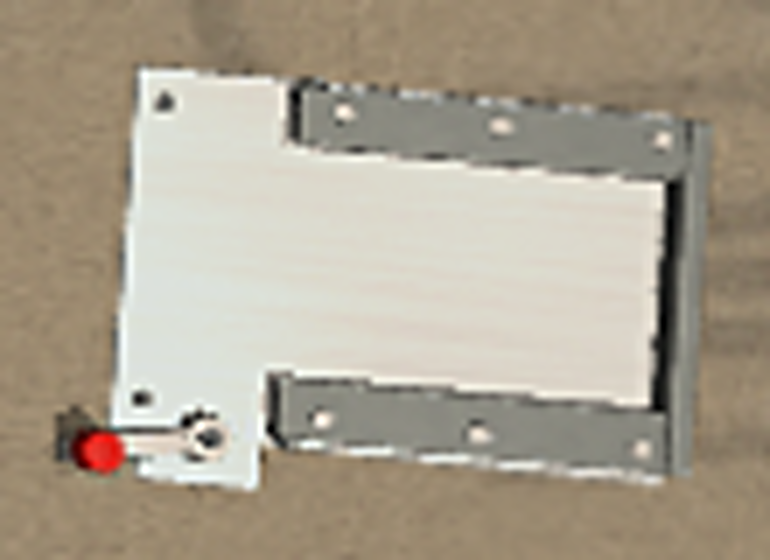

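```bash
cat > h.py <<'E'
import numpy as np,cv2
from scipy.optimize import least_squares
from plant import ctrl
def cal(n):
    c=ctrl.get_calibration(n);K=np.array([[c['fx'],0,c['cx']],[0,c['fy'],c['cy']],[0,0,1]])
    return K,c['dist_coeffs'],np.array(c['extrinsics'])
def proj(n,P):
    K,D,E=cal(n);return cv2.projectPoints(np.asarray(P,float).reshape(-1,1,3),cv2.Rodrigues(E[:3,:3])[0],E[:3,3],K,D)[0][:,0]
def ray(n,px,z):
    K,D,E=cal(n);px=np.asarray(px,float).reshape(-1,1,2)
    u=cv2.undistortPoints(px,K,D)[:,0];d=np.c_[u,np.ones(len(u))]@E[:3,:3];o=-E[:3,:3].T@E[:3,3]
    return o+d*((np.asarray(z)-o[2])/d[:,2])[:,None]
def uc(p,off,s=7): return (np.asarray(p,float)+.5)/s-.5+np.array(off)
def fit(n,px,L,x0):
    L=np.asarray(L,float)
    def W(q):
        c,s=np.cos(q[2]),np.sin(q[2]);return np.c_[q[0]+c*L[:,0]-s*L[:,1],q[1]+s*L[:,0]+c*L[:,1],L[:,2]]
    r=least_squares(lambda q:(proj(n,W(q))-px).ravel(),x0,loss='soft_l1')
    return r.x,(proj(n,W(r.x))-px)
E
python3 - <<'E'
from h import *
px=uc([(558,299),(427,511),(262,98),(215,100),(105,285),(108,325)],(270,165))
L=[(-77,-50,20),(-77,50,20),(73,-56,6),(85,-44,6),(85,44,6),(73,56,6)]
# tail lugs: nose to image left(+y); image up = +x = tray -y
q,r=fit("top",px,L,[480,80,1.0]);print("tray",q,np.degrees(q[2]));print(r.round(1).tolist())
print('fin px check',(proj("top",[(q[0]+a*np.cos(q[2]),q[1]+a*np.sin(q[2]),43) for a in(-35,35)])-[270,165])*7)
px=uc([(140,68),(663,180),(665,410),(292,148),(272,375)],(415,175))
L=[(-130,75,4),(85,47,21),(85,-47,21),(-68,47,21),(-68,-47,21)]
q,r=fit("top",px,L,[480,-280,-1.57]);print("dock",q,np.degrees(q[2]));print(r.round(1).tolist())
print(ray("top",uc([(100,452),(208,437)],(415,175)),[55,19]))
print('others',ray("top",[(348,147),(212,228),(201,181)],[70,98,80]))
print(ray("top",px,[4,21,21,21,21]))
print(ctrl.get_obs()['time'])
E
```

```text
tray [472.69803543  79.32107685   0.97764396] 56.01487295514783
[[0.5, 0.3], [0.2, 0.1], [-0.6, -0.6], [0.3, 0.4], [-0.7, -0.1], [0.2, -0.0]]
fin px check [[403.56175395 345.33190137]
 [254.28338512 250.45634587]]
dock [ 443.13636627 -374.26803304   -1.68576487] -96.5872122683944
[[-1.3, -0.2], [1.9, -0.3], [-0.4, 0.5], [-0.2, -0.5], [0.4, 0.5]]
[[ 378.03657463 -222.94754985   55.        ]
 [ 381.67758292 -274.13060127   19.        ]]
others [[634.60110364 -10.31923306  70.        ]
 [424.15371407 355.0996981   98.        ]
 [551.12375613 388.19871776  80.        ]]
[[ 531.7596123  -257.28643171    4.        ]
 [ 479.4837868  -458.90764041   21.        ]
 [ 387.95078354 -454.48181349   21.        ]
 [ 496.32555604 -312.47584139   21.        ]
 [ 405.72880521 -300.1795393    21.        ]]
0.1
```

```bash
python3 - <<'E'
from h import *
px=uc([(140,68),(685,181),(668,410),(302,148),(284,377),(658,300)],(415,175))
L=[(-130,75,4),(85,47,21),(85,-47,21),(-68,47,21),(-68,-47,21),(85,-2,4)]
q,r=fit("top",px,L,[480,-280,-1.57]);print("dock",q,np.degrees(q[2]));print((7*r).round(1).tolist())
im=cv2.imread("pics/top0.png")
s=10
o=np.array([415,178]);c=cv2.resize(im[178:236+20,415:495+30],None,fx=7,fy=7,interpolation=cv2.INTER_LANCZOS4)
def W(L):
    L=np.asarray(L,float);c_,s_=np.cos(q[2]),np.sin(q[2]);return np.c_[q[0]+c_*L[:,0]-s_*L[:,1],q[1]+s_*L[:,0]+c_*L[:,1],L[:,2]]
for pts,col in (([(-130,75,4),(92,75,4),(92,-75,4),(-68,-75,4),(-130,-75,4)],(0,255,0)),([(-68,47,21),(85,47,21),(85,-47,21),(-68,-47,21)],(0,0,255)),([(-68,47,21),(-68,75,21),(92,75,21),(92,-75,21),(-68,-75,21),(-68,-47,21)],(255,0,255)),([(85,47,4),(85,-47,4)],(255,0,0)),([(-93.5,-74,19),(-93.5,-74,55)],(0,255,255))):
    p=((proj("top",W(pts))-o+.5)*7-.5).round().astype(int);cv2.polylines(c,[p],False,col,1)
cv2.imwrite("pics/o1.png",c)
print(W([(-93.5,-74,19)]))
E
```

```text
dock [ 442.94608297 -377.57527651   -1.68545559] -96.569492004743
[[-0.7, -1.4], [-0.6, -2.6], [2.7, 3.5], [-2.8, -2.9], [-0.5, 2.0], [1.9, 1.4]]
[[ 380.12914646 -276.22300723   19.        ]]
```

View pics/o1.png

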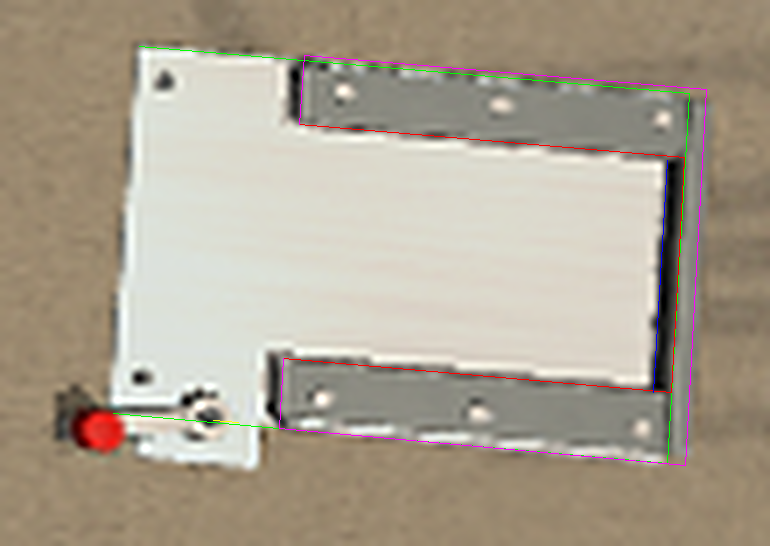

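The model overlay fits the dock edges to about 1 px. The dock is at (443,-377.6) mm with yaw -96.6°, the tray at (472.7,79.3) with yaw 56.0°, and the latch is at about 1.72 rad. Next is a helper that works out the shifts in tool axes.

```bash
cat > go.py <<'E'
from h import *
from scipy.spatial.transform import Rotation as R
def Rt(psi):  # tool down, tool x at world angle psi deg
    p=np.radians(psi);return R.from_matrix(np.array([[np.cos(p),np.sin(p),0],[np.sin(p),-np.cos(p),0],[0,0,-1]]))
def plan(pos,psi,n=None,turns=None,start=None):
    o=ctrl.get_obs();q=o['orientation'];p=np.array(o['ee_pos']);r=R.from_quat([q[1],q[2],q[3],q[0]])
    m=r.as_matrix();print('t',round(o['time'],2),'pos',p.round(1),'psi',round(np.degrees(np.arctan2(m[1,0],m[0,0]))%360,2),'tilt',np.degrees(m[:2,2]).round(2),'F',np.round(o['ft_force'],1),'w',round(o['grip_width'],1),'j',np.round(o['joint_positions'],2))
    if pos is None:return
    d=np.array(pos,float)-p;rv=(r.inv()*Rt(psi)).as_rotvec()
    if turns is not None: rv=rv
    if n is None:n=int(np.ceil(max(np.abs(rv).max()/.12,np.linalg.norm(d)/40,1)))
    T=[];
    for i in range(n):
        T.append((r.inv().apply(d/n)/10).round(2).tolist()); r=r*R.from_rotvec(rv/n)
    print('dist',np.linalg.norm(d).round(1),'rotvec',rv.round(3),'n',n,'turn/row',(rv/n).round(3).tolist())
    print(T)
E
python3 -c "
from go import *
plan((472.7,79.3,150),236.0,n=15)"
```

```text
t 0.1 pos [258.  568.9 213.4] psi 155.6 tilt [-0.03 -0.05] F [ 0.1 -0.7  0. ] w 91.2 j [ 1.05  0.49  1.35 -0.    1.3  -0.1 ]
dist 538.4 rotvec [-1.000e-03 -1.000e-03 -1.403e+00] n 15 turn/row [-0.0, -0.0, -0.094]
[[-2.65, -2.38, 0.43], [-2.42, -2.62, 0.43], [-2.16, -2.83, 0.42], [-1.89, -3.02, 0.42], [-1.6, -3.19, 0.42], [-1.29, -3.32, 0.42], [-0.98, -3.43, 0.42], [-0.65, -3.5, 0.42], [-0.32, -3.55, 0.42], [0.01, -3.56, 0.42], [0.34, -3.55, 0.42], [0.67, -3.5, 0.42], [1.0, -3.42, 0.42], [1.31, -3.31, 0.42], [1.62, -3.18, 0.42]]
```

```bash
python3 -m inch '{"travel":[[-2.65,-2.4,0.3],[-2.4,-2.6,0.3],[-2.15,-2.8,0.3],[-1.9,-3.0,0.3],[-1.6,-3.2,0.3],[-1.3,-3.3,0.4],[-1.0,-3.4,0.4],[-0.65,-3.5,0.4]],"turn":[[0,0,-0.094],[0,0,-0.094],[0,0,-0.094],[0,0,-0.094],[0,0,-0.094],[0,0,-0.094],[0,0,-0.094],[0,0,-0.094]],"jaw":[1,1,1,1,1,1,1,1]}' 
python3 -c "
from go import *
plan((472.7,79.3,130),236.0)"
```

```text
time: 0.77
ee_pos: [375.6, 305.1, 183.4]
orientation: [-0.001, -0.181, 0.983, 0.0]
ft_force: [0.9, -0.5, 0.2]
grip_width: 91.1
t 0.77 pos [375.6 305.1 183.4] psi 200.88 tilt [-0.1   0.01] F [ 0.9 -0.5  0.2] w 91.1 j [ 0.56  0.33  1.72  0.    1.08 -1.38]
dist 251.5 rotvec [ 0.001 -0.001 -0.613] n 7 turn/row [0.0, -0.0, -0.088]
[[-0.15, -3.51, 0.76], [0.16, -3.51, 0.76], [0.47, -3.48, 0.76], [0.77, -3.43, 0.76], [1.07, -3.35, 0.76], [1.35, -3.24, 0.76], [1.63, -3.11, 0.76]]
```

```bash
python3 -m inch '{"travel":[[-0.15,-3.5,0.7],[0.15,-3.5,0.7],[0.5,-3.5,0.7],[0.8,-3.4,0.7],[1.05,-3.35,0.7],[1.35,-3.25,0.7],[1.6,-3.1,0.7],[0,0,0]],"turn":[[0,0,-0.088],[0,0,-0.088],[0,0,-0.088],[0,0,-0.088],[0,0,-0.088],[0,0,-0.088],[0,0,-0.088],[0,0,0]],"jaw":[1,1,1,1,1,1,1,1]}' 
python3 -c "
from go import *
plan((472.7,79.3,60),236.0)"
```

```text
time: 1.43
ee_pos: [480.3, 64.5, 131.2]
orientation: [-0.001, -0.488, 0.873, 0.0]
ft_force: [-0.3, 1.1, -0.6]
grip_width: 91.2
t 1.43 pos [480.3  64.5 131.2] psi 238.38 tilt [-0.06 -0.02] F [-0.3  1.1 -0.6] w 91.2 j [ 0.01  0.41  1.78 -0.    0.95 -2.58]
dist 73.1 rotvec [ 0.001 -0.001  0.041] n 2 turn/row [0.0, -0.0, 0.021]
[[-0.44, 0.71, 3.56], [-0.42, 0.72, 3.56]]
```

```bash
python3 -m inch '{"travel":[[-0.45,0.7,2.5],[-0.4,0.7,2.5],[0,0,2.0],[0,0,0],[0,0,0]],"turn":[[0,0,0.02],[0,0,0.02],[0,0,0],[0,0,0],[0,0,0]],"jaw":[1,1,1,1,1]}' 
python3 -c "
from go import *
plan((472.7,79.3,40),236.0)
im,d=ctrl.camera('scene');cv2.imwrite('pics/s1.png',cv2.resize(im[140:260,230:400],None,fx=4,fy=4,interpolation=cv2.INTER_CUBIC))
im,d=ctrl.camera('top');cv2.imwrite('pics/t1.png',cv2.resize(im[150:260,250:400],None,fx=5,fy=5,interpolation=cv2.INTER_CUBIC))
"
```

```text
time: 1.85
ee_pos: [474.6, 76.0, 58.8]
orientation: [-0.0, -0.467, 0.884, -0.0]
ft_force: [1.6, 0.5, 1.0]
grip_width: 91.3
t 1.85 pos [474.6  76.   58.8] psi 235.66 tilt [ 0.   -0.04] F [1.6 0.5 1. ] w 91.3 j [ 0.03  0.53  1.86 -0.    0.75 -2.51]
dist 19.2 rotvec [-0.    -0.001 -0.006] n 1 turn/row [-0.0, -0.001, -0.006]
[[-0.17, 0.35, 1.88]]
```

View pics/s1.png

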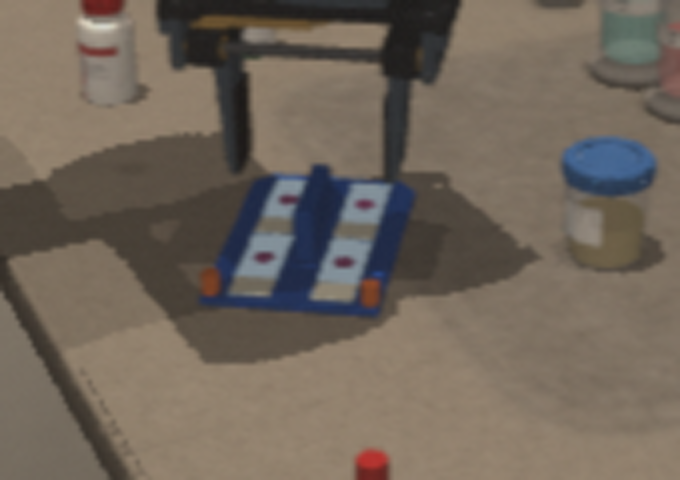

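View pics/t1.png

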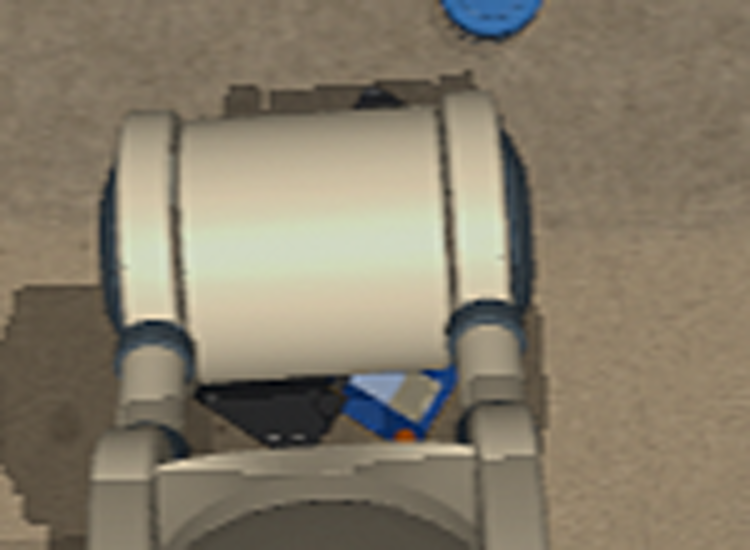

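In the scene view the fingers, at about (235,170) and (395,180) in the crop, straddle the fin at (315,190) evenly. I'll correct the position slightly, go down, and close at 40 N.

```bash
python3 -m inch '{"travel":[[-0.17,0.35,2.0],[0,0,2.0],[0,0,0.7],[0,0,0]],"turn":[[0,0,0],[0,0,0],[0,0,0],[0,0,0]],"jaw":[1,1,1,1]}' 40
python3 -c "
from go import *
plan((472.7,79.3,10),236.0)"
```

```text
time: 2.28
ee_pos: [477.4, 79.8, 16.3]
orientation: [0.005, -0.467, 0.884, -0.003]
ft_force: [0.0, -0.4, 0.6]
grip_width: 91.4
t 2.28 pos [477.4  79.8  16.3] psi 235.72 tilt [ 0.62 -0.01] F [ 0.  -0.4  0.6] w 91.4 j [ 0.04  0.61  1.89 -0.    0.63 -2.5 ]
dist 7.9 rotvec [-0.009  0.006 -0.005] n 1 turn/row [-0.009, 0.006, -0.005]
[[0.31, 0.37, 0.63]]
```

```bash
python3 -m inch '{"travel":[[0.3,0.35,0.5],[0,0,0]],"turn":[[-0.009,0.006,-0.005],[0,0,0]],"jaw":[1,1]}' 40
python3 -c "
from go import *
plan((472.7,79.3,10),236.0)"
```

```text
time: 2.45
ee_pos: [473.4, 79.3, 12.6]
orientation: [0.0, -0.47, 0.883, -0.0]
ft_force: [-0.6, 1.1, -0.6]
grip_width: 91.3
t 2.45 pos [473.4  79.3  12.6] psi 236.04 tilt [ 0.05 -0.  ] F [-0.6  1.1 -0.6] w 91.3 j [ 0.04  0.61  1.89 -0.    0.63 -2.51]
dist 2.7 rotvec [-0.001  0.     0.001] n 1 turn/row [-0.001, 0.0, 0.001]
[[0.04, 0.06, 0.26]]
```

```bash
python3 -m inch '{"travel":[[0.05,0.05,0.25],[0,0,0],[0,0,0],[0,0,0],[0,0,0],[0,0,0],[0,0,0],[0,0,0]],"turn":[[0,0,0],[0,0,0],[0,0,0],[0,0,0],[0,0,0],[0,0,0],[0,0,0],[0,0,0]],"jaw":[1,0,0,0,0,0,0,0]}' 40
python3 -m inch '{"travel":[[0,0,0],[0,0,0],[0,0,0],[0,0,0]],"turn":[[0,0,0],[0,0,0],[0,0,0],[0,0,0]],"jaw":[0,0,0,0]}' 40
python3 -c "
from go import *
plan((472.7,79.3,90),236.0)"
```

```text
time: 3.12
ee_pos: [474.2, 79.1, 12.7]
orientation: [0.002, -0.47, 0.883, -0.001]
ft_force: [-0.9, -0.0, 0.7]
grip_width: 47.2
time: 3.45
ee_pos: [474.2, 79.1, 12.6]
orientation: [0.002, -0.47, 0.883, -0.001]
ft_force: [0.6, -0.2, 0.8]
grip_width: 20.6
t 3.45 pos [474.2  79.1  12.6] psi 236.04 tilt [0.25 0.  ] F [ 0.6 -0.2  0.8] w 20.6 j [ 0.04  0.61  1.9  -0.    0.63 -2.51]
dist 77.4 rotvec [-0.004  0.003  0.001] n 2 turn/row [-0.002, 0.001, 0.0]
[[0.02, 0.05, -3.87], [0.03, 0.06, -3.87]]
```

```bash
python3 -m inch '{"travel":[[0,0,0.4]],"turn":[[-0.004,0.003,0]],"jaw":[0.22]}' 40
python3 -c "
from go import *
plan((472.7,79.3,90),236.0)"
python3 -m inch '{"travel":[[0,0,0],[0,0,0],[0,0,0],[0,0,0]],"turn":[[0,0,0],[0,0,0],[0,0,0],[0,0,0]],"jaw":[0,0,0,0]}' 40
python3 -c "
from go import *
plan((472.7,79.3,90),236.0)"
```

```text
time: 3.53
ee_pos: [474.3, 79.1, 8.9]
orientation: [-0.0, -0.47, 0.883, -0.0]
ft_force: [0.4, -0.3, 0.2]
grip_width: 19.7
t 3.53 pos [474.3  79.1   8.9] psi 236.04 tilt [ 0.   -0.01] F [ 0.4 -0.3  0.2] w 19.7 j [ 0.04  0.62  1.89 -0.    0.63 -2.51]
dist 81.1 rotvec [-0.    -0.     0.001] n 3 turn/row [-0.0, -0.0, 0.0]
[[0.02, 0.05, -2.7], [0.02, 0.05, -2.7], [0.02, 0.05, -2.7]]
time: 3.87
ee_pos: [474.0, 79.2, 8.4]
orientation: [-0.001, -0.47, 0.883, 0.0]
ft_force: [-1.3, -0.4, 1.3]
grip_width: 13.8
t 3.87 pos [474.   79.2   8.4] psi 236.04 tilt [-0.07 -0.01] F [-1.3 -0.4  1.3] w 13.8 j [ 0.04  0.62  1.89 -0.    0.63 -2.51]
dist 81.6 rotvec [ 0.001 -0.001  0.001] n 3 turn/row [0.0, -0.0, 0.0]
[[0.02, 0.04, -2.72], [0.02, 0.04, -2.72], [0.02, 0.04, -2.72]]
```

```bash
python3 -m inch '{"travel":[[0,0,-1.5],[0,0,-2.5],[0,0,-2.5],[0,0,-2.0],[0,0,0]],"turn":[[0,0,0],[0,0,0],[0,0,0],[0,0,0],[0,0,0]],"jaw":[0,0,0,0,0]}' 40
python3 -c "
from go import *
plan((464.7,-188.8,100),83.43,n=24)"
```

```text
time: 4.28
ee_pos: [472.5, 79.0, 94.8]
orientation: [-0.003, -0.47, 0.883, 0.001]
ft_force: [1.5, 1.1, -1.8]
grip_width: 13.7
t 4.28 pos [472.5  79.   94.8] psi 236.04 tilt [-0.4  -0.03] F [ 1.5  1.1 -1.8] w 13.7 j [ 0.04  0.46  1.83 -0.    0.86 -2.51]
dist 268.0 rotvec [-0.004 -0.009  2.664] n 24 turn/row [-0.0, -0.0, 0.111]
[[0.94, -0.6, -0.02], [0.87, -0.7, -0.02], [0.79, -0.79, -0.02], [0.7, -0.87, -0.02], [0.6, -0.94, -0.02], [0.49, -1.0, -0.02], [0.37, -1.05, -0.02], [0.26, -1.09, -0.02], [0.13, -1.11, -0.02], [0.01, -1.12, -0.02], [-0.11, -1.11, -0.02], [-0.24, -1.09, -0.02], [-0.36, -1.06, -0.02], [-0.47, -1.01, -0.02], [-0.58, -0.95, -0.02], [-0.68, -0.88, -0.02], [-0.78, -0.8, -0.02], [-0.86, -0.71, -0.02], [-0.93, -0.61, -0.02], [-1.0, -0.51, -0.02], [-1.05, -0.39, -0.02], [-1.08, -0.27, -0.02], [-1.11, -0.15, -0.02], [-1.12, -0.03, -0.02]]
```

```bash
python3 -m inch '{"travel":[[0.95,-0.6,0],[0.85,-0.7,0],[0.8,-0.8,0],[0.7,-0.85,0],[0.6,-0.95,0],[0.5,-1.0,0],[0.4,-1.05,0],[0.25,-1.1,0]],"turn":[[0,0,0.111],[0,0,0.111],[0,0,0.111],[0,0,0.111],[0,0,0.111],[0,0,0.111],[0,0,0.111],[0,0,0.111]],"jaw":[0,0,0,0,0,0,0,0]}' 40
python3 -c "
from go import *
plan((464.7,-188.8,100),83.43,n=16)"
```

```text
time: 4.95
ee_pos: [466.9, -12.0, 90.6]
orientation: [-0.005, -0.028, 1.0, 0.0]
ft_force: [0.4, 0.6, -2.2]
grip_width: 13.5
t 4.95 pos [466.9 -12.   90.6] psi 183.26 tilt [-0.52  0.02] F [ 0.4  0.6 -2.2] w 13.5 j [-0.15  0.46  1.86 -0.    0.83 -1.78]
dist 177.0 rotvec [-0.007 -0.007  1.742] n 16 turn/row [-0.0, -0.0, 0.109]
[[0.08, -1.1, -0.06], [-0.04, -1.1, -0.06], [-0.16, -1.09, -0.06], [-0.28, -1.07, -0.06], [-0.4, -1.03, -0.06], [-0.5, -0.98, -0.06], [-0.61, -0.92, -0.06], [-0.71, -0.85, -0.06], [-0.79, -0.77, -0.06], [-0.87, -0.68, -0.06], [-0.94, -0.58, -0.06], [-1.0, -0.47, -0.06], [-1.04, -0.36, -0.06], [-1.08, -0.25, -0.06], [-1.1, -0.13, -0.06], [-1.1, -0.01, -0.06]]
```

```bash
python3 -m inch '{"travel":[[0.1,-1.1,-0.1],[-0.05,-1.1,-0.1],[-0.15,-1.1,-0.1],[-0.3,-1.05,-0.1],[-0.4,-1.05,-0.1],[-0.5,-1.0,-0.1],[-0.6,-0.9,-0.1],[-0.7,-0.85,-0.1]],"turn":[[0,0,0.111],[0,0,0.111],[0,0,0.111],[0,0,0.111],[0,0,0.111],[0,0,0.111],[0,0,0.111],[0,0,0.111]],"jaw":[0,0,0,0,0,0,0,0]}' 40
python3 -c "
from go import *
plan((464.7,-188.8,100),83.43,n=8)"
```

```text
time: 5.62
ee_pos: [459.3, -104.1, 91.3]
orientation: [-0.009, 0.425, 0.905, -0.003]
ft_force: [-0.7, 0.9, -2.1]
grip_width: 13.9
t 5.62 pos [ 459.3 -104.1   91.3] psi 129.72 tilt [-1.02  0.16] F [-0.7  0.9 -2.1] w 13.9 j [-0.35  0.47  1.84 -0.    0.85 -1.04]
dist 85.3 rotvec [-0.017 -0.008  0.808] n 8 turn/row [-0.002, -0.001, 0.101]
[[-0.86, -0.63, -0.11], [-0.91, -0.54, -0.11], [-0.96, -0.44, -0.11], [-1.0, -0.34, -0.11], [-1.03, -0.24, -0.11], [-1.05, -0.13, -0.11], [-1.06, -0.03, -0.11], [-1.06, 0.08, -0.11]]
```

```bash
python3 -m inch '{"travel":[[-0.9,-0.6,-0.1],[-0.95,-0.5,-0.1],[-1.0,-0.4,-0.1],[-1.05,-0.3,-0.1],[-1.05,-0.2,-0.1],[-1.1,-0.1,-0.1],[-1.1,0,-0.1],[0,0,0]],"turn":[[-0.002,-0.002,0.112],[-0.002,-0.002,0.112],[-0.002,-0.002,0.112],[-0.002,-0.002,0.112],[-0.002,-0.002,0.112],[0,-0.002,0.112],[0,-0.002,0.112],[0,0,0]],"jaw":[0,0,0,0,0,0,0,0]}' 40
python3 -c "
from go import *
plan((464.7,-188.8,70),83.43)"
```

```text
time: 6.28
ee_pos: [460.2, -184.2, 91.0]
orientation: [-0.002, 0.755, 0.656, -0.006]
ft_force: [-0.3, -0.4, -2.5]
grip_width: 13.7
t 6.28 pos [ 460.2 -184.2   91. ] psi 82.01 tilt [-0.67 -0.21] F [-0.3 -0.4 -2.5] w 13.7 j [-0.49  0.49  1.79 -0.01  0.87 -0.35]
dist 22.0 rotvec [-0.011  0.005 -0.025] n 1 turn/row [-0.011, 0.005, -0.025]
[[-0.38, 0.53, 2.1]]
```

```bash
python3 -m inch '{"travel":[[-0.4,0.5,1.5],[0,0,1.0],[0,0,1.0],[0,0,0]],"turn":[[-0.011,0.005,-0.025],[0,0,0],[0,0,0],[0,0,0]],"jaw":[0,0,0,0]}' 40
python3 -c "
from go import *
plan((464.7,-188.8,40),83.43)
im,d=ctrl.camera('scene');cv2.imwrite('pics/s2.png',im[120:400,200:500]);cv2.imwrite('pics/s2b.png',cv2.resize(im[180:370,240:470],None,fx=3.4,fy=3.1,interpolation=cv2.INTER_CUBIC))
im,d=ctrl.camera('top');cv2.imwrite('pics/t2.png',cv2.resize(im[160:260,370:530],None,fx=5,fy=5,interpolation=cv2.INTER_CUBIC))
"
```

```text
time: 6.62
ee_pos: [463.3, -187.8, 52.2]
orientation: [-0.001, 0.743, 0.669, -0.0]
ft_force: [-0.5, -0.3, -1.8]
grip_width: 14.1
t 6.62 pos [ 463.3 -187.8   52.2] psi 83.98 tilt [-0.13  0.08] F [-0.5 -0.3 -1.8] w 14.1 j [-0.5   0.56  1.82  0.    0.77 -0.4 ]
dist 12.4 rotvec [-0.002 -0.001  0.01 ] n 1 turn/row [-0.002, -0.001, 0.01]
[[-0.09, 0.15, 1.22]]
```

View pics/s2b.png

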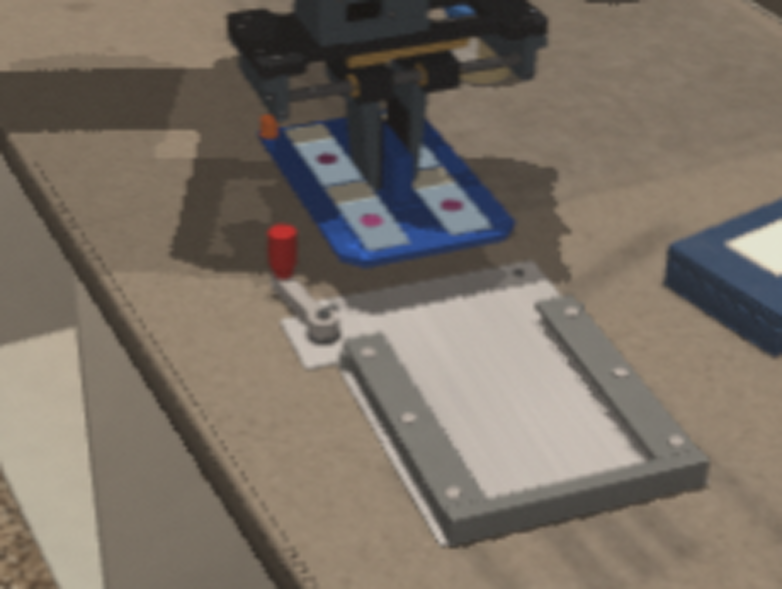

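View pics/t2.png

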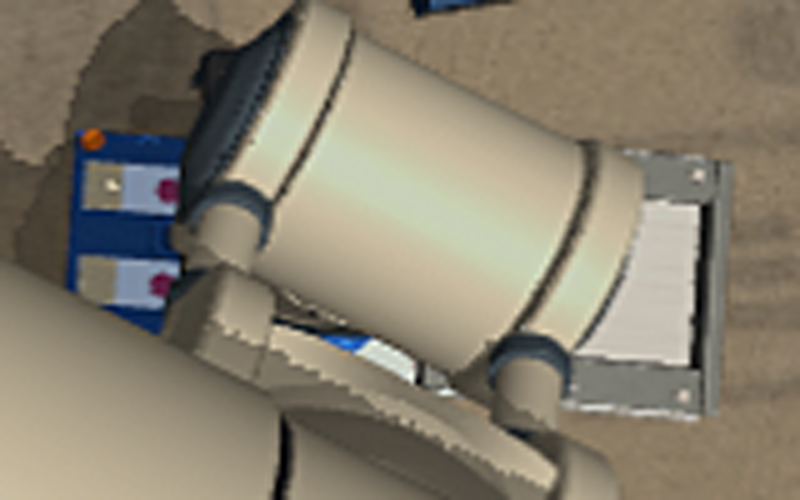

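The tray is gripped level with its nose facing the mouth. The scene crop shows the nose edge at (340–510,240) and the mouth at (345–545,310). I'll overlay both models on the scene view to check alignment.

```bash
cat > ov.py <<'E'
from go import *
DOCK=[442.95,-377.6,-1.68546]
def W(q,L):
    L=np.asarray(L,float);c,s=np.cos(q[2]),np.sin(q[2]);return np.c_[q[0]+c*L[:,0]-s*L[:,1],q[1]+s*L[:,0]+c*L[:,1],L[:,2]]
def tcp2tray():
    o=ctrl.get_obs();q=o['orientation'];m=R.from_quat([q[1],q[2],q[3],q[0]]).as_matrix();p=o['ee_pos']
    return [p[0]-.6*-m[0,0],p[1]-.6*-m[1,0],np.arctan2(-m[1,0],-m[0,0])],p[2]-8.4
def indock():
    t,z=tcp2tray();a=-DOCK[2];d=np.array(t[:2])-DOCK[:2];c,s=np.cos(a),np.sin(a)
    print('tray in dock',(c*d[0]-s*d[1]).round(1),(s*d[0]+c*d[1]).round(1),'yaw',np.degrees(t[2]-DOCK[2]).round(2),'z',z.round(1))
def over(n,fn,x0,y0,x1,y1,s,tray=True):
    t,z=tcp2tray();im,_=ctrl.camera(n)
    c=cv2.resize(im[y0:y1,x0:x1],None,fx=s,fy=s,interpolation=cv2.INTER_LANCZOS4)
    S=[(W(DOCK,[(-130,75,4),(-68,75,4)]),(0,255,0)),(W(DOCK,[(-68,47,21),(85,47,21),(85,-47,21),(-68,-47,21),(-68,-75,21),(92,-75,21),(92,75,21),(-68,75,21),(-68,47,21)]),(0,0,255))]
    if tray:
        for h in(0,6): S.append((W(t,[(-85,-56,z+h),(73,-56,z+h),(85,-44,z+h),(85,44,z+h),(73,56,z+h),(-85,56,z+h),(-85,-56,z+h)]),(0,255,255)))
    for P,col in S:
        cv2.polylines(c,[((proj(n,P)-[x0,y0]+.5)*s-.5).round().astype(int)],False,col,1)
    cv2.imwrite(fn,c)
E
python3 -c "
from ov import *
indock();over('scene','pics/ov2.png',300,200,460,360,4.5) if 0 else over('scene','pics/ov2.png',310,200,455,340,5)"
```

```text
tray in dock -191.4 -0.9 yaw 0.52 z 45.3
```

View pics/ov2.png

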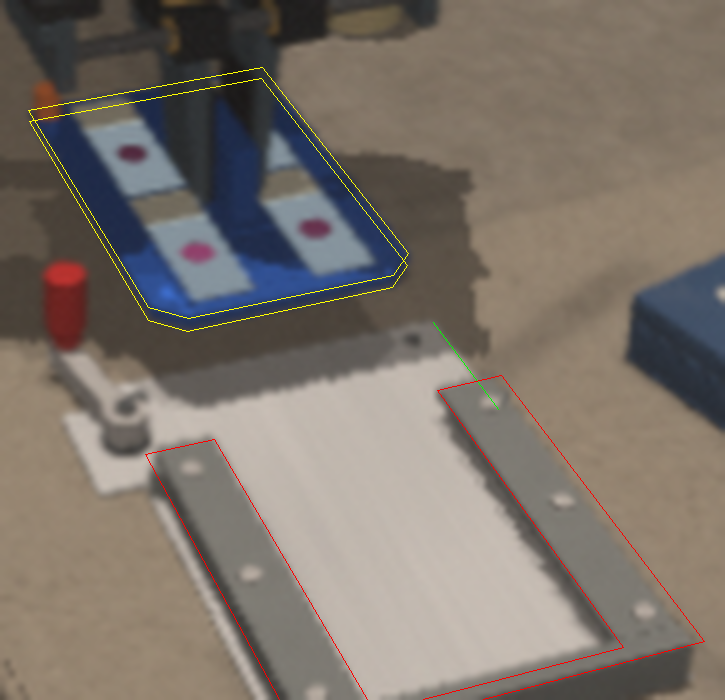

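```bash
python3 -c "
from ov import *
im,_=ctrl.camera('scene');cv2.imwrite('pics/s3raw.png',im);np.save('pics/s3d.npy',_)
cv2.imwrite('pics/s3.png',cv2.resize(im[205:280,310:400],None,fx=8,fy=8,interpolation=cv2.INTER_CUBIC))
cv2.imwrite('pics/s3c.png',cv2.resize(im[255:350,325:460],None,fx=5.9,fy=5.9,interpolation=cv2.INTER_CUBIC))"
```

```text
(no output)
```

View pics/s3.png

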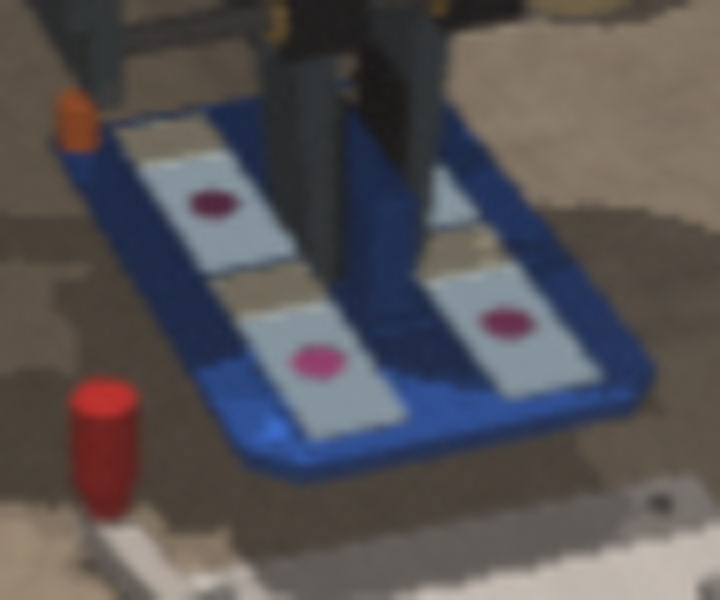

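View pics/s3c.png

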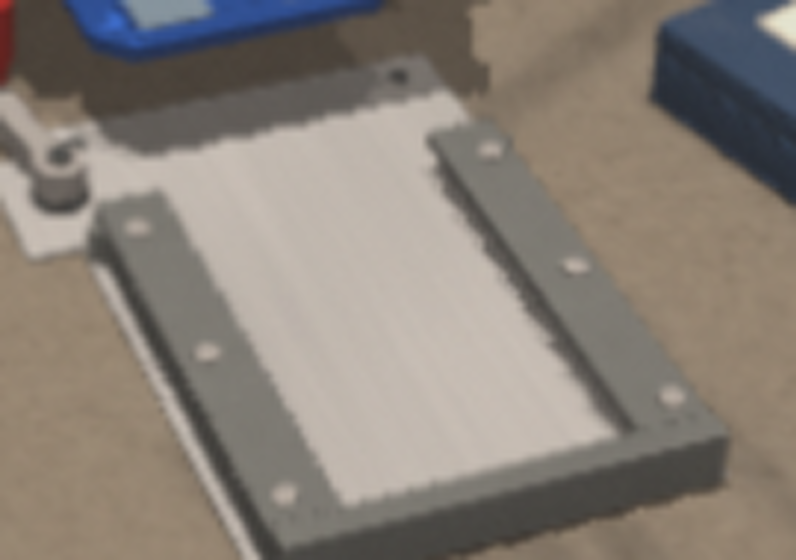

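```bash
python3 - <<'E'
from ov import *
px=uc([(238,445),(300,468),(635,398),(650,362),(56,145),(77,92),(302,482),(243,462)],(310,205),8)
L=np.array([(73,-56,6),(85,-44,6),(85,44,6),(73,56,6),(-85,-56,6),(-77,-50,20),(85,-44,0),(73,-56,0)],float)
t,z=tcp2tray();print('robot says',t,z)
def f(q):
    return (proj('scene',W(q[:3],L+[0,0,q[3]]))-px).ravel()
r=least_squares(f,list(t)+[z],loss='soft_l1');print('tray scene',r.x,np.degrees(r.x[2]));print((8*f(r.x)).reshape(-1,2).round(0).tolist())
px=uc([(160,193),(430,132),(500,128),(432,57),(727,437),(637,432),(345,503)],(325,255),5.9)
L=np.array([(-68,-47,21),(-68,47,21),(-68,75,21),(-130,75,4),(92,75,21),(85,47,21),(85,-47,21)],float)
q,rr=fit('scene',px,L,DOCK);print('dock scene',q,np.degrees(q[2]),'vs',DOCK);print((5.9*rr).round(0).tolist())
d=r.x[:2]-q[:2];a=-q[2];c,s=np.cos(a),np.sin(a);print('in dock by scene',c*d[0]-s*d[1],s*d[0]+c*d[1],np.degrees(r.x[2]-q[2]))
E
```

```text
robot says [np.float64(464.67411235026475), np.float64(-187.84926061287288), np.float64(-1.676929245008116)] 46.17959433541967
tray scene [ 467.68991984 -182.48596791   -1.68439279   42.47282468] -96.50859816141826
[[2.0, 1.0], [2.0, -4.0], [-5.0, -2.0], [3.0, -0.0], [-3.0, -13.0], [4.0, 8.0], [-0.0, 2.0], [-3.0, 4.0]]
dock scene [ 442.29288997 -375.62056873   -1.7085808 ] -97.89446898597765 vs [442.95, -377.6, -1.68546]
[[3.0, -5.0], [-2.0, 2.0], [4.0, -10.0], [-5.0, -2.0], [6.0, -3.0], [-0.0, 7.0], [-6.0, 8.0]]
in dock by scene -194.7924662413095 -1.370494934257355 1.3858708245593816
```

```bash
cat >> ov.py <<'E'
def tgt(x,y,z,n=None,dyaw=0):
    w=W(DOCK,[(x+.6,y,0)])[0];indock();plan((w[0],w[1],z+8.4),np.degrees(DOCK[2])+180+dyaw,n)
E
python3 -c "
from ov import *
tgt(-163,0,18)"
```

```text
tray in dock -191.0 -0.1 yaw 0.49 z 46.2
t 6.82 pos [ 464.6 -188.4   54.6] psi 83.92 tilt [ 0.04 -0.01] F [-0.3 -0.6 -2. ] w 13.7 j [-0.5   0.55  1.82  0.    0.77 -0.4 ]
dist 39.7 rotvec [0.001 0.    0.009] n 1 turn/row [0.001, 0.0, 0.009]
[[-2.8, -0.01, 2.82]]
```

```bash
python3 -m inch '{"travel":[[-1.4,0,1.4],[-1.4,0,1.4],[0,0,0]],"turn":[[0,0,0.009],[0,0,0],[0,0,0]],"jaw":[0,0,0]}' 40
python3 -c "
from ov import *
tgt(-163,0,6)"
```

```text
time: 7.07
ee_pos: [463.2, -216.8, 28.2]
orientation: [0.002, 0.746, 0.666, 0.001]
ft_force: [-1.1, -0.1, -2.2]
grip_width: 13.8
tray in dock -162.7 1.7 yaw 0.15 z 19.8
t 7.07 pos [ 463.2 -216.8   28.2] psi 83.58 tilt [ 0.26 -0.15] F [-1.1 -0.1 -2.2] w 13.8 j [-0.55  0.61  1.81  0.    0.72 -0.44]
dist 13.9 rotvec [0.005 0.002 0.003] n 1 turn/row [0.005, 0.002, 0.003]
[[0.03, -0.18, 1.37]]
```

```bash
python3 -m inch '{"travel":[[0,-0.15,0.8],[0,0,0.2],[0,0,0]],"turn":[[0.005,0.002,0.003],[0,0,0],[0,0,0]],"jaw":[0,0,0]}' 40
python3 -c "
from ov import *
tgt(-163,0,6)"
python3 -m inch '{"travel":[[0,0,0.2],[0,0,0]],"turn":[[0,0,0],[0,0,0]],"jaw":[0,0]}' 40
python3 -c "
from ov import *
tgt(-163,0,6)"
```

```text
time: 7.32
ee_pos: [462.1, -216.1, 18.8]
orientation: [0.0, 0.747, 0.665, 0.0]
ft_force: [0.1, -0.1, -2.3]
grip_width: 14.3
tray in dock -163.2 0.6 yaw -0.05 z 10.4
t 7.32 pos [ 462.1 -216.1   18.8] psi 83.38 tilt [ 0.02 -0.02] F [ 0.1 -0.1 -2.3] w 14.3 j [-0.55  0.62  1.82 -0.    0.7  -0.44]
dist 4.4 rotvec [ 0.     0.    -0.001] n 1 turn/row [0.0, 0.0, -0.001]
[[-0.02, -0.06, 0.44]]
time: 7.48
ee_pos: [462.3, -215.3, 17.2]
orientation: [0.0, 0.746, 0.665, 0.0]
ft_force: [0.4, 0.0, -2.2]
grip_width: 14.2
tray in dock -164.1 0.7 yaw -0.0 z 8.8
t 7.48 pos [ 462.3 -215.3   17.2] psi 83.43 tilt [ 0.04 -0.02] F [ 0.4  0.  -2.2] w 14.2 j [-0.55  0.63  1.82  0.    0.7  -0.44]
dist 3.1 rotvec [ 0.001  0.    -0.   ] n 1 turn/row [0.001, 0.0, -0.0]
[[-0.1, -0.07, 0.28]]
```

```bash
for i in 1; do :; done
python3 -m inch '{"travel":[[0,0,0.15],[0,0,0]],"turn":[[0,0,0],[0,0,0]],"jaw":[0,0]}' 40
python3 -m inch '{"travel":[[0,0,0.15],[0,0,0]],"turn":[[0,0,0],[0,0,0]],"jaw":[0,0]}' 40
python3 -m inch '{"travel":[[0,0,0.15],[0,0,0]],"turn":[[0,0,0],[0,0,0]],"jaw":[0,0]}' 40
python3 -c "
from ov import *
tgt(-163,0,6)
over('scene','pics/ov3.png',310,200,455,340,5,False)"
```

```text
time: 7.65
ee_pos: [462.7, -214.9, 16.1]
orientation: [0.001, 0.746, 0.666, 0.0]
ft_force: [-0.2, -0.0, -1.7]
grip_width: 13.8
time: 7.82
ee_pos: [462.8, -214.7, 14.8]
orientation: [0.001, 0.746, 0.666, 0.0]
ft_force: [-0.0, 0.6, -2.7]
grip_width: 14.1
time: 7.98
ee_pos: [462.9, -214.7, 13.2]
orientation: [0.001, 0.746, 0.666, 0.0]
ft_force: [-0.0, 0.2, -1.3]
grip_width: 13.7
tray in dock -164.7 1.2 yaw 0.06 z 4.8
t 7.98 pos [ 462.9 -214.7   13.2] psi 83.49 tilt [ 0.1  -0.06] F [-0.   0.2 -1.3] w 13.7 j [-0.55  0.63  1.82  0.    0.69 -0.44]
dist 2.4 rotvec [0.002 0.001 0.001] n 1 turn/row [0.002, 0.001, 0.001]
[[-0.17, -0.12, -0.12]]
```

View pics/ov3.png

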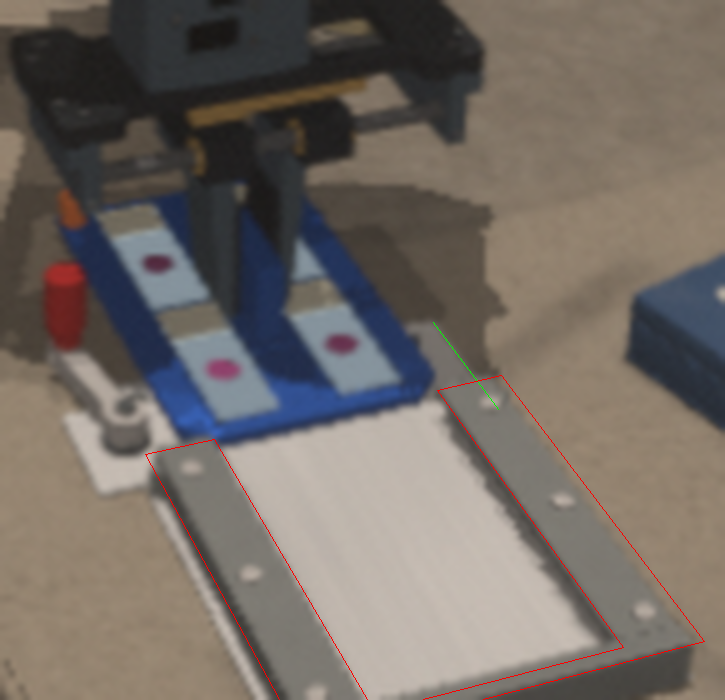

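The tray is just above the apron, with its nose at (180–435,420) between the rails and lined up with the mouth. Sliding in.

```bash
python3 -m inch '{"travel":[[-1.0,-0.1,-0.1],[-1.0,0,0],[-1.0,0,0],[0,0,0]],"turn":[[0.002,0.001,0],[0,0,0],[0,0,0],[0,0,0]],"jaw":[0,0,0,0]}' 40
python3 -c "
from ov import *
tgt(-100,0,5.5,n=8)"
```

```text
time: 8.37
ee_pos: [458.3, -247.5, 14.5]
orientation: [0.0, 0.746, 0.666, 0.0]
ft_force: [0.8, -0.4, -1.5]
grip_width: 13.7
tray in dock -131.6 0.4 yaw 0.12 z 6.1
t 8.37 pos [ 458.3 -247.5   14.5] psi 83.55 tilt [ 0.01 -0.01] F [ 0.8 -0.4 -1.5] w 13.7 j [-0.61  0.64  1.79 -0.    0.71 -0.5 ]
dist 31.6 rotvec [0.    0.    0.002] n 8 turn/row [0.0, 0.0, 0.0]
[[-0.4, -0.01, 0.01], [-0.4, -0.01, 0.01], [-0.4, -0.01, 0.01], [-0.4, -0.01, 0.01], [-0.4, -0.01, 0.01], [-0.4, -0.01, 0.01], [-0.4, -0.01, 0.01], [-0.4, -0.01, 0.01]]
```

```bash
python3 -m inch '{"travel":[[-1.0,0,0.05],[-1.0,0,0],[-1.0,0,0],[-1.0,0,0],[0,0,0]],"turn":[[0,0,0.002],[0,0,0],[0,0,0],[0,0,0],[0,0,0]],"jaw":[0,0,0,0,0]}' 40
python3 -c "
from ov import *
tgt(-50,0,5.5,n=4)
im,_=ctrl.camera('scene');cv2.imwrite('pics/s4.png',cv2.resize(im[220:360,310:455],None,fx=5,fy=4.2,interpolation=cv2.INTER_CUBIC))"
```

```text
time: 8.78
ee_pos: [452.9, -293.0, 13.9]
orientation: [0.0, 0.747, 0.665, -0.0]
ft_force: [-0.4, -0.5, -1.9]
grip_width: 14.3
tray in dock -85.8 0.2 yaw -0.11 z 5.5
t 8.78 pos [ 452.9 -293.    13.9] psi 83.32 tilt [ 0.03 -0.03] F [-0.4 -0.5 -1.9] w 14.3 j [-0.68  0.66  1.75 -0.    0.74 -0.57]
dist 35.8 rotvec [ 0.001  0.001 -0.002] n 4 turn/row [0.0, 0.0, -0.0]
[[-0.9, -0.0, 0.0], [-0.9, -0.0, 0.0], [-0.9, -0.01, 0.0], [-0.9, -0.01, 0.0]]
```

View pics/s4.png

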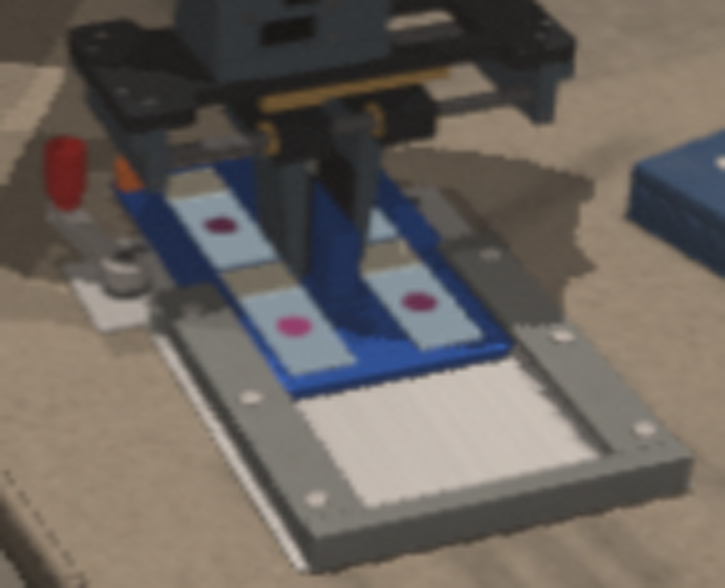

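The tray's nose is under both lips, with its edge at (295–510,370), and there is no contact force. I'll carry on sliding.

```bash
python3 -m inch '{"travel":[[-1.0,0,0],[-1.0,0,0],[-1.0,0,0],[-1.0,0,0],[-1.0,0,0],[-1.0,0,0],[0,0,0]],"turn":[[0,0,0],[0,0,0],[0,0,0],[0,0,0],[0,0,0],[0,0,0],[0,0,0]],"jaw":[0,0,0,0,0,0,0]}' 40
python3 -c "
from ov import *
tgt(0,0,5,n=2)"
```

```text
time: 9.42
ee_pos: [444.9, -357.2, 13.8]
orientation: [-0.0, 0.747, 0.665, -0.0]
ft_force: [0.1, 0.1, -2.2]
grip_width: 13.6
tray in dock -21.1 -0.4 yaw -0.07 z 5.4
t 9.42 pos [ 444.9 -357.2   13.8] psi 83.36 tilt [-0.02  0.01] F [ 0.1  0.1 -2.2] w 13.6 j [-0.78  0.68  1.67 -0.    0.79 -0.66]
dist 21.1 rotvec [-0.    -0.    -0.001] n 2 turn/row [-0.0, -0.0, -0.001]
[[-1.05, 0.02, 0.02], [-1.05, 0.02, 0.02]]
```

```bash
python3 -m inch '{"travel":[[-0.8,0,0.05],[-0.8,0,0],[0,0,0]],"turn":[[0,0,0],[0,0,0],[0,0,0]],"jaw":[0,0,0]}' 40
python3 -c "
from ov import *
tgt(0,0,5,n=2)"
python3 -m inch '{"travel":[[-0.25,0,0],[0,0,0]],"turn":[[0,0,0],[0,0,0]],"jaw":[0,0]}' 40
python3 -c "
from ov import *
tgt(0,0,5,n=2)"
```

```text
time: 9.67
ee_pos: [442.7, -374.9, 13.1]
orientation: [-0.0, 0.747, 0.665, -0.0]
ft_force: [-0.1, 0.3, -1.8]
grip_width: 13.6
tray in dock -3.2 -0.6 yaw -0.11 z 4.7
t 9.67 pos [ 442.7 -374.9   13.1] psi 83.32 tilt [-0.02  0.02] F [-0.1  0.3 -1.8] w 13.6 j [-0.81  0.69  1.64 -0.    0.81 -0.69]
dist 3.3 rotvec [-0.    -0.    -0.002] n 2 turn/row [-0.0, -0.0, -0.001]
[[-0.16, 0.03, -0.02], [-0.16, 0.03, -0.02]]
time: 9.83
ee_pos: [442.4, -375.1, 12.9]
orientation: [-0.002, 0.748, 0.664, 0.001]
ft_force: [-0.3, -0.5, -2.4]
grip_width: 13.9
tray in dock -3.0 -0.8 yaw -0.18 z 4.5
t 9.83 pos [ 442.4 -375.1   12.9] psi 83.25 tilt [-0.04  0.27] F [-0.3 -0.5 -2.4] w 13.9 j [-0.81  0.69  1.64  0.    0.81 -0.69]
dist 3.2 rotvec [-0.001 -0.005 -0.003] n 2 turn/row [-0.001, -0.002, -0.002]
[[-0.15, 0.04, -0.02], [-0.15, 0.04, -0.02]]
```

```bash
python3 -m inch '{"travel":[[-0.4,0.05,0],[0,0,0]],"turn":[[0,-0.004,0.002],[0,0,0]],"jaw":[0,0]}' 40
python3 -c "
from ov import *
tgt(0,0,5,n=2)"
python3 -m inch '{"travel":[[-0.4,0,0],[0,0,0]],"turn":[[0,0,0],[0,0,0]],"jaw":[0,0]}' 40
python3 -c "
from ov import *
tgt(0,0,5,n=2)"
```

```text
time: 10.0
ee_pos: [442.5, -374.9, 12.8]
orientation: [-0.003, 0.748, 0.663, 0.002]
ft_force: [0.4, -1.4, 0.9]
grip_width: 13.8
tray in dock -3.3 -0.7 yaw -0.33 z 4.4
t 10.0 pos [ 442.5 -374.9   12.8] psi 83.1 tilt [-0.12  0.4 ] F [ 0.4 -1.4  0.9] w 13.8 j [-0.81  0.69  1.64  0.    0.82 -0.69]
dist 3.4 rotvec [-0.003 -0.007 -0.006] n 2 turn/row [-0.001, -0.003, -0.003]
[[-0.16, 0.04, -0.03], [-0.16, 0.04, -0.03]]
time: 10.17
ee_pos: [442.5, -375.3, 13.0]
orientation: [-0.005, 0.748, 0.663, 0.003]
ft_force: [1.4, -0.3, -0.7]
grip_width: 13.7
tray in dock -2.8 -0.7 yaw -0.31 z 4.6
t 10.17 pos [ 442.5 -375.3   13. ] psi 83.12 tilt [-0.14  0.67] F [ 1.4 -0.3 -0.7] w 13.7 j [-0.81  0.69  1.63  0.01  0.82 -0.7 ]
dist 2.9 rotvec [-0.004 -0.011 -0.005] n 2 turn/row [-0.002, -0.006, -0.003]
[[-0.14, 0.03, -0.02], [-0.14, 0.03, -0.02]]
```

```bash
python3 -c "
from ov import *
im,d=ctrl.camera('scene');cv2.imwrite('pics/s5.png',cv2.resize(im[255:350,320:460],None,fx=5.7,fy=5.7,interpolation=cv2.INTER_CUBIC))
im,d=ctrl.camera('top');cv2.imwrite('pics/t5.png',cv2.resize(im[165:265,400:530],None,fx=6,fy=6,interpolation=cv2.INTER_CUBIC))"
```

```text
(no output)
```

View pics/s5.png

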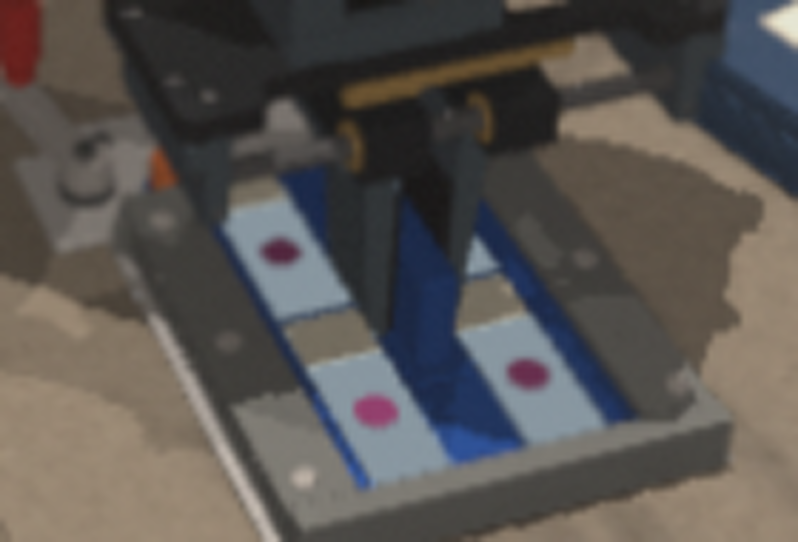

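View pics/t5.png

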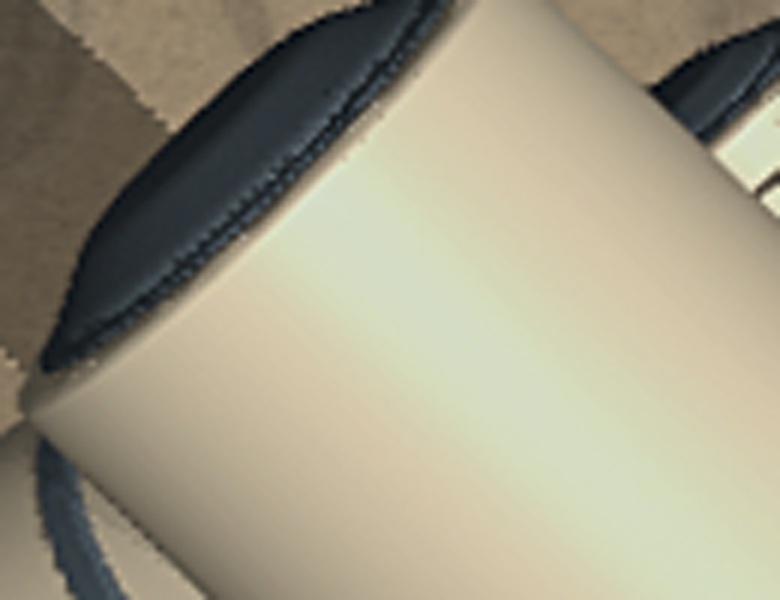

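The slides run right up to the back stop, so the tray looks home. I'll confirm by pushing and reading the force before the arm relaxes.

```bash
python3 -m inch '{"travel":[[-0.5,0,0]],"turn":[[0.004,0.011,0.003]],"jaw":[0]}' 40
python3 -c "
from ov import *
indock()"
python3 -m inch '{"travel":[[-0.8,0,0]],"turn":[[0,0.003,0.003]],"jaw":[0]}' 40
python3 -c "
from ov import *
tgt(0,0,5,n=2)"
```

```text
time: 10.35
ee_pos: [441.9, -377.2, 13.0]
orientation: [-0.012, 0.749, 0.662, 0.007]
ft_force: [17.6, 44.4, 16.8]
grip_width: 13.6
tray in dock -0.9 -1.1 yaw -0.48 z 4.6
time: 10.43
ee_pos: [441.6, -380.2, 12.8]
orientation: [-0.016, 0.75, 0.661, 0.01]
ft_force: [23.2, 48.7, 17.8]
grip_width: 13.9
tray in dock 2.2 -1.1 yaw -0.68 z 4.4
t 10.43 pos [ 441.6 -380.2   12.8] psi 82.75 tilt [-0.32  2.17] F [23.2 48.7 17.8] w 13.9 j [-0.83  0.7   1.61  0.03  0.86 -0.72]
dist 2.5 rotvec [-0.01  -0.037 -0.012] n 2 turn/row [-0.005, -0.018, -0.006]
[[0.11, 0.05, -0.02], [0.11, 0.05, -0.03]]
```

Pushing gives about 50 N of resistance and the fingers slip slightly along the fin, so the nose is against the back stop. I'll relax the arm, level it and open only part way, because the fingers must stay between the lips.

```bash
python3 -m inch '{"travel":[[0,0,0],[0,0,0]],"turn":[[-0.01,-0.037,-0.01],[0,0,0]],"jaw":[0,0]}' 10
python3 -c "
from ov import *
indock();plan(None,0)"
python3 -m inch '{"travel":[[0,0,0],[0,0,0],[0,0,0],[0,0,0],[0,0,0],[0,0,0]],"turn":[[0,0,0],[0,0,0],[0,0,0],[0,0,0],[0,0,0],[0,0,0]],"jaw":[0.35,0.35,0.35,0.35,0.35,0.35]}' 10
python3 -c "
from ov import *
indock();plan(None,0)
im,d=ctrl.camera('scene');cv2.imwrite('pics/s6.png',cv2.resize(im[255:350,320:460],None,fx=5.7,fy=5.7,interpolation=cv2.INTER_CUBIC))"
```

```text
time: 10.6
ee_pos: [441.7, -379.6, 12.6]
orientation: [-0.001, 0.747, 0.665, 0.0]
ft_force: [0.4, 0.1, -2.1]
grip_width: 13.8
tray in dock 1.6 -1.0 yaw -0.1 z 4.2
t 10.6 pos [ 441.7 -379.6   12.6] psi 83.33 tilt [-0.02  0.07] F [ 0.4  0.1 -2.1] w 13.8 j [-0.81  0.69  1.64  0.    0.81 -0.7 ]
time: 11.1
ee_pos: [441.8, -382.0, 12.9]
orientation: [-0.0, 0.747, 0.664, 0.0]
ft_force: [-0.2, -0.1, -0.9]
grip_width: 32.0
tray in dock 3.9 -0.6 yaw -0.15 z 4.5
t 11.1 pos [ 441.8 -382.    12.9] psi 83.28 tilt [0.   0.05] F [-0.2 -0.1 -0.9] w 32.0 j [-0.82  0.7   1.63  0.    0.82 -0.7 ]
```

View pics/s6.png

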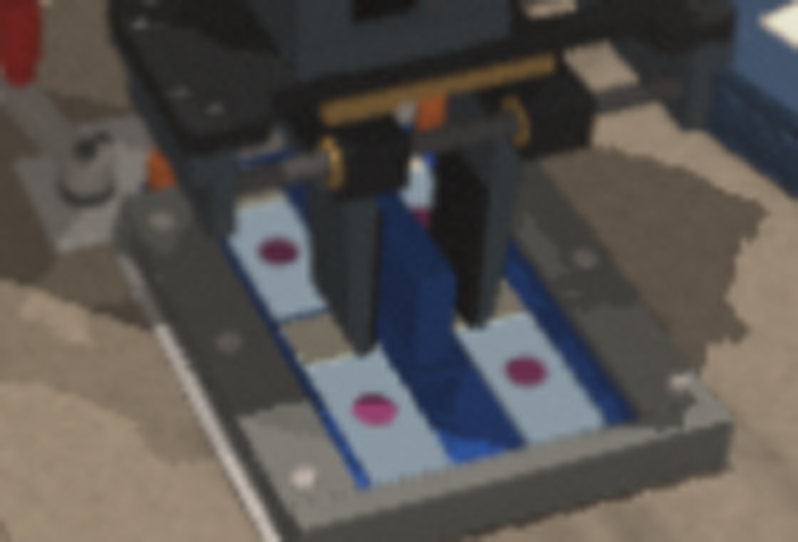

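The tray lies flat and home, and the jaws are clear of the fin. I'll lift straight up.

```bash
python3 -m inch '{"travel":[[0,0,-1.0],[0,0,-2.5],[0,0,-3.0],[0,0,-3.0],[0,0,0]],"turn":[[0,0,0],[0,0,0],[0,0,0],[0,0,0],[0,0,0]],"jaw":[0.35,0.35,0.35,0.35,0.35]}' 10
python3 -c "
from ov import *
plan((378.3,-224,100),92.5,n=6)
im,d=ctrl.camera('scene');cv2.imwrite('pics/s7.png',cv2.resize(im[230:350,310:460],None,fx=5.3,fy=5,interpolation=cv2.INTER_CUBIC))"
```

```text
time: 11.57
ee_pos: [440.8, -381.4, 112.5]
orientation: [-0.002, 0.747, 0.664, 0.0]
ft_force: [1.0, -0.3, 1.6]
grip_width: 31.8
t 11.57 pos [ 440.8 -381.4  112.5] psi 83.26 tilt [-0.16  0.22] F [ 1.  -0.3  1.6] w 31.8 j [-0.82  0.55  1.56  0.    1.03 -0.7 ]
dist 169.8 rotvec [-0.003 -0.004 -0.161] n 6 turn/row [-0.001, -0.001, -0.027]
[[2.48, -1.34, 0.22], [2.52, -1.27, 0.22], [2.55, -1.21, 0.22], [2.58, -1.14, 0.22], [2.61, -1.07, 0.21], [2.64, -1.0, 0.21]]
```

View pics/s7.png

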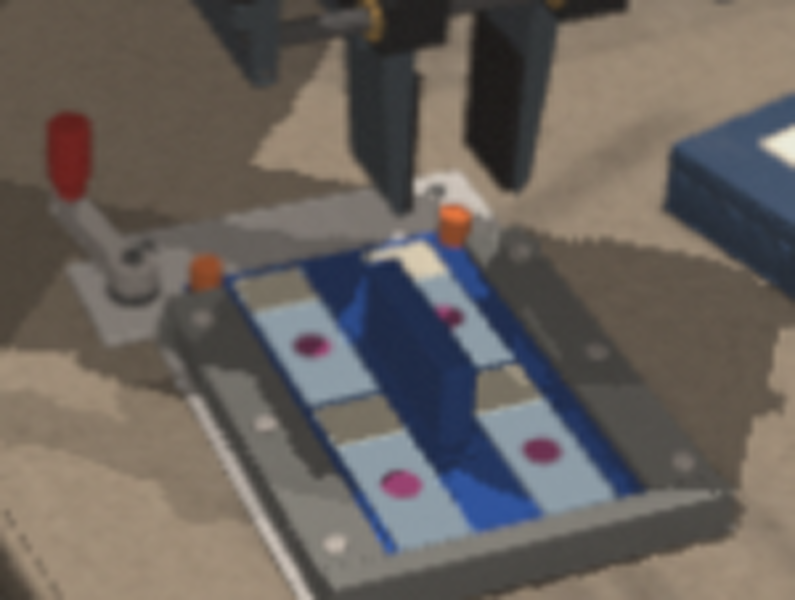

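The tray is home: its nose meets the back stop along (390–640,520) and both lugs, at (205,270) and (455,225), stand just outside the rail ends. Next is the knob.

```bash
python3 -m inch '{"travel":[[2.5,-1.35,0.2],[2.5,-1.3,0.2],[2.55,-1.2,0.2],[2.6,-1.15,0.2],[2.6,-1.05,0.2],[2.65,-1.0,0.2],[0,0,0]],"turn":[[0,0,-0.027],[0,0,-0.027],[0,0,-0.027],[0,0,-0.027],[0,0,-0.027],[0,0,-0.027],[0,0,0]],"jaw":[0.42,0.42,0.42,0.42,0.42,0.42,0.42]}' 10
python3 -c "
from ov import *
plan((378.3,-224,75),92.5)"
```

```text
time: 12.2
ee_pos: [372.4, -217.4, 97.8]
orientation: [-0.003, 0.689, 0.724, 0.0]
ft_force: [-0.9, 0.3, 0.1]
grip_width: 38.1
t 12.2 pos [ 372.4 -217.4   97.8] psi 92.83 tilt [-0.26  0.26] F [-0.9  0.3  0.1] w 38.1 j [-0.67  0.41  1.94  0.    0.8  -0.72]
dist 24.5 rotvec [-0.004 -0.005  0.006] n 1 turn/row [-0.004, -0.005, 0.006]
[[-0.7, 0.57, 2.27]]
```

```bash
python3 -m inch '{"travel":[[-0.7,0.55,1.2],[0,0,0.8],[0,0,0]],"turn":[[-0.004,-0.005,0.006],[0,0,0],[0,0,0]],"jaw":[0.42,0.42,0.42]}' 10
python3 -c "
from ov import *
plan((378.3,-224,62),92.5)
im,d=ctrl.camera('scene');cv2.imwrite('pics/s8.png',cv2.resize(im[170:310,260:410],None,fx=5,fy=4.2,interpolation=cv2.INTER_CUBIC))
print(((proj('scene',[(378.3,-224,55),ctrl.get_obs()['ee_pos']])-[260,170])*[5,4.2]).round())"
```

```text
time: 12.45
ee_pos: [376.6, -221.6, 76.8]
orientation: [-0.001, 0.691, 0.723, -0.0]
ft_force: [-1.0, -0.3, 1.6]
grip_width: 38.3
t 12.45 pos [ 376.6 -221.6   76.8] psi 92.62 tilt [-0.11  0.06] F [-1.  -0.3  1.6] w 38.3 j [-0.67  0.45  1.95 -0.    0.74 -0.71]
dist 15.0 rotvec [-0.002 -0.001  0.002] n 1 turn/row [-0.002, -0.001, 0.002]
[[-0.25, 0.16, 1.48]]
[[313. 354.]
 [307. 314.]]
```

View pics/s8.png

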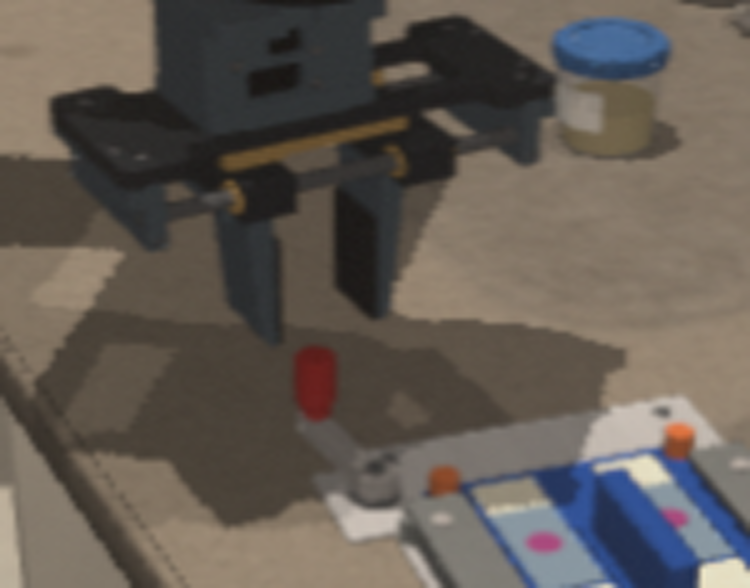

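The knob top is at (315,354), which matches my estimate projected to (313,354), and the fingers will straddle it. Going down.

```bash
python3 -m inch '{"travel":[[-0.25,0.15,1.2],[0,0,1.5],[0,0,1.5],[0,0,0.6],[0,0,0]],"turn":[[-0.002,-0.001,0],[0,0,0],[0,0,0],[0,0,0],[0,0,0]],"jaw":[0.42,0.42,0.42,0.42,0.42]}' 10
python3 -c "
from ov import *
plan((378.3,-224,28),92.5)"
```

```text
time: 12.92
ee_pos: [379.0, -225.7, 28.5]
orientation: [0.001, 0.691, 0.723, 0.0]
ft_force: [0.1, -0.5, 0.3]
grip_width: 38.0
t 12.92 pos [ 379.  -225.7   28.5] psi 92.54 tilt [ 0.07 -0.03] F [ 0.1 -0.5  0.3] w 38.0 j [-0.67  0.55  1.98  0.    0.61 -0.72]
dist 1.9 rotvec [0.001 0.001 0.001] n 1 turn/row [0.001, 0.001, 0.001]
[[0.18, -0.07, 0.05]]
```

```bash
cat > arc.py <<'E'
from go import *
P=np.array([380.5,-274.])
def arc():
    plan(None,0);o=ctrl.get_obs();p=np.array(o['ee_pos']);d=p[:2]-P
    q=o['orientation'];m=R.from_quat([q[1],q[2],q[3],q[0]]).as_matrix()
    print('r',np.hypot(*d).round(1),'ang dock(deg, 0=shut)',(np.degrees(np.arctan2(d[1],d[0]))+6.57).round(1),'psi-ang',(np.degrees(np.arctan2(m[1,0],m[0,0])-np.arctan2(d[1],d[0]))).round(1))
E
python3 -m inch '{"travel":[[0.1,0,0],[0,0,0],[-0.04,0.6,0],[-0.04,0.6,0],[-0.04,0.6,0],[-0.04,0.6,0]],"turn":[[0,0,0],[0,0,0],[0,0,0.12],[0,0,0.12],[0,0,0.12],[0,0,0.12]],"jaw":[0.25,0.25,0.25,0.25,0.25,0.25]}' 10
python3 -c "
from arc import *
arc()"
```

```text
time: 13.42
ee_pos: [401.6, -229.1, 31.6]
orientation: [-0.0, 0.847, 0.532, 0.0]
ft_force: [-0.7, 0.5, -1.6]
grip_width: 23.1
t 13.42 pos [ 401.6 -229.1   31.6] psi 64.26 tilt [-0.01  0.01] F [-0.7  0.5 -1.6] w 23.1 j [-0.65  0.56  1.93  0.    0.65 -0.2 ]
r 49.6 ang dock(deg, 0=shut) 71.3 psi-ang -0.5
```

```bash
python3 -m inch '{"travel":[[-0.04,0.6,0.05],[-0.04,0.6,0.05],[-0.04,0.6,0.05],[-0.04,0.6,0.05],[-0.04,0.6,0.05]],"turn":[[0,0,0.12],[0,0,0.12],[0,0,0.12],[0,0,0.12],[0,0,0.12]],"jaw":[0.25,0.25,0.25,0.25,0.25]}' 10
python3 -c "
from arc import *
arc()"
```

```text
time: 13.83
ee_pos: [424.0, -249.5, 32.9]
orientation: [0.0, 0.969, 0.246, 0.0]
ft_force: [-1.9, 1.0, -0.5]
grip_width: 22.8
t 13.83 pos [ 424.  -249.5   32.9] psi 28.45 tilt [ 0.03 -0.01] F [-1.9  1.  -0.5] w 22.8 j [-0.65  0.58  1.85  0.    0.7   0.42]
r 49.9 ang dock(deg, 0=shut) 36.0 psi-ang -1.0
```

```bash
python3 -m inch '{"travel":[[-0.04,0.6,0.1],[-0.04,0.6,0.1],[-0.04,0.6,0.05],[-0.04,0.6,0.05],[-0.04,0.5,0]],"turn":[[0,0,0.12],[0,0,0.12],[0,0,0.12],[0,0,0.12],[0,0,0.1]],"jaw":[0.25,0.25,0.25,0.25,0.25]}' 10
python3 -c "
from arc import *
arc()"
```

```text
time: 14.25
ee_pos: [430.4, -278.4, 33.8]
orientation: [0.0, 0.998, -0.055, 0.001]
ft_force: [-0.5, 1.4, -1.5]
grip_width: 23.0
t 14.25 pos [ 430.4 -278.4   33.8] psi 353.7 tilt [ 0.12 -0.06] F [-0.5  1.4 -1.5] w 23.0 j [-0.69  0.6   1.8   0.    0.74  0.99]
r 50.1 ang dock(deg, 0=shut) 1.5 psi-ang -1.2
```

```bash
python3 -m inch '{"travel":[[0,0.4,0]],"turn":[[0,0,0]],"jaw":[0.25]}' 10
python3 -m inch '{"travel":[[0,0.4,0]],"turn":[[0,0,0]],"jaw":[0.25]}' 10
python3 -c "
from arc import *
arc()"
python3 -m inch '{"travel":[[0,0.4,0]],"turn":[[0,0,0]],"jaw":[0.25]}' 10
python3 -c "
from arc import *
arc()"
```

```text
time: 14.33
ee_pos: [430.3, -282.8, 34.6]
orientation: [0.001, 0.998, -0.058, 0.001]
ft_force: [1.2, 1.3, -0.4]
grip_width: 22.8
time: 14.42
ee_pos: [429.6, -285.7, 34.9]
orientation: [-0.0, 0.998, -0.057, 0.001]
ft_force: [11.0, 18.8, -8.6]
grip_width: 26.0
t 14.42 pos [ 429.6 -285.7   34.9] psi 353.49 tilt [0.15 0.03] F [11.  18.8 -8.6] w 26.0 j [-0.7   0.6   1.79  0.    0.75  0.98]
r 50.5 ang dock(deg, 0=shut) -6.9 psi-ang 6.9
time: 14.5
ee_pos: [429.3, -288.2, 35.0]
orientation: [-0.002, 0.998, -0.055, 0.001]
ft_force: [14.3, 19.0, -12.4]
grip_width: 31.3
t 14.5 pos [ 429.3 -288.2   35. ] psi 353.65 tilt [0.17 0.18] F [ 14.3  19.  -12.4] w 31.3 j [-0.71  0.6   1.79  0.01  0.75  0.97]
r 50.8 ang dock(deg, 0=shut) -9.7 psi-ang 9.9
```

The latch is against its stop: about 20 N and the jaw is being forced open. I'll centre on the knob and lift away.

```bash
python3 -m inch '{"travel":[[0,-0.5,0],[0,0,0],[0,0,0]],"turn":[[0,0,0],[0,0,0],[0,0,0]],"jaw":[0.5,0.5,0.5]}' 10
python3 -c "
from arc import *
arc()
im,d=ctrl.camera('scene');cv2.imwrite('pics/s9.png',cv2.resize(im[200:330,300:450],None,fx=5,fy=4.5,interpolation=cv2.INTER_CUBIC))"
```

```text
time: 14.75
ee_pos: [430.0, -283.2, 36.1]
orientation: [-0.002, 0.999, -0.05, 0.002]
ft_force: [-0.1, 0.2, 0.2]
grip_width: 45.0
t 14.75 pos [ 430.  -283.2   36.1] psi 354.27 tilt [0.21 0.19] F [-0.1  0.2  0.2] w 45.0 j [-0.7   0.6   1.79  0.01  0.75  0.96]
r 50.4 ang dock(deg, 0=shut) -3.9 psi-ang 4.8
```

View pics/s9.png

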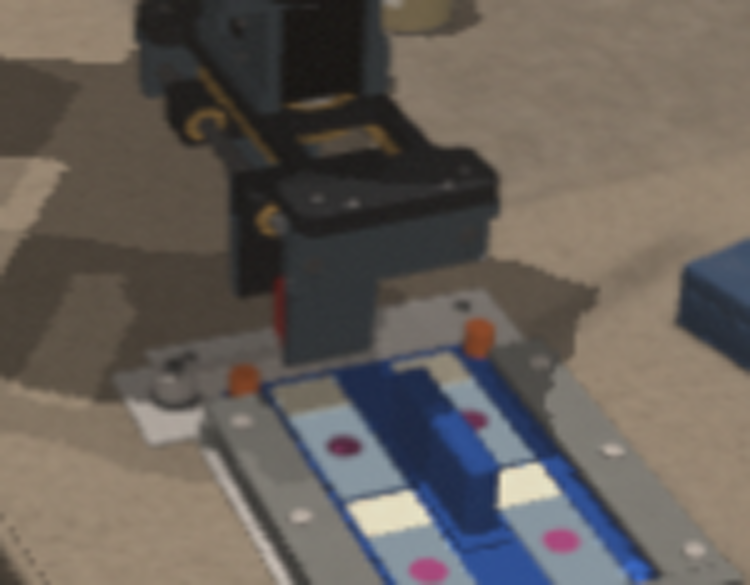

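```bash
python3 -m inch '{"travel":[[0,-0.2,-1.0],[0,0,-2.0],[0,0,-3.0],[0,0,-4.0],[0,-3.0,-3.0],[0,-4.0,0],[0,-4.0,0],[0,0,0]],"turn":[[0,0,0],[0,0,0],[0,0,0],[0,0,0],[0,0,0],[0,0,0],[0,0,0],[0,0,0]],"jaw":[0.5,0.5,0.5,0.5,0.5,0.5,0.5,0.5]}' 10
python3 -m inch '{"travel":[[0,-4.0,-1.0],[0,-4.0,-1.0],[0,-4.0,-1.0],[0,-4.0,-1.0],[0,-4.0,0],[0,-3.0,0],[0,0,0]],"turn":[[0,0,0],[0,0,0],[0,0,0],[0,0,0],[0,0,0],[0,0,0],[0,0,0]],"jaw":[0.5,0.5,0.5,0.5,0.5,0.5,0.5]}' 10
python3 -c "
from arc import *
arc()
im,d=ctrl.camera('scene');cv2.imwrite('pics/s10.png',cv2.resize(im[220:350,310:460],None,fx=5,fy=4.5,interpolation=cv2.INTER_CUBIC));cv2.imwrite('pics/s10f.png',im)
im,d=ctrl.camera('top');cv2.imwrite('pics/t10f.png',im);cv2.imwrite('pics/t10.png',cv2.resize(im[175:255,415:525],None,fx=7,fy=7,interpolation=cv2.INTER_CUBIC))"
```

```text
time: 15.47
ee_pos: [440.6, -171.8, 178.1]
orientation: [-0.0, 0.999, -0.049, 0.004]
ft_force: [-0.9, -1.2, -0.7]
grip_width: 45.9
time: 16.05
ee_pos: [461.6, 61.0, 225.9]
orientation: [0.001, 0.999, -0.047, 0.009]
ft_force: [0.9, -0.2, 0.1]
grip_width: 45.8
t 16.05 pos [461.6  61.  225.9] psi 354.65 tilt [ 1.02 -0.11] F [ 0.9 -0.2  0.1] w 45.8 j [ 0.    0.25  1.72 -0.    1.16  1.67]
r 344.7 ang dock(deg, 0=shut) 83.0 psi-ang -81.7
```

View pics/s10.png

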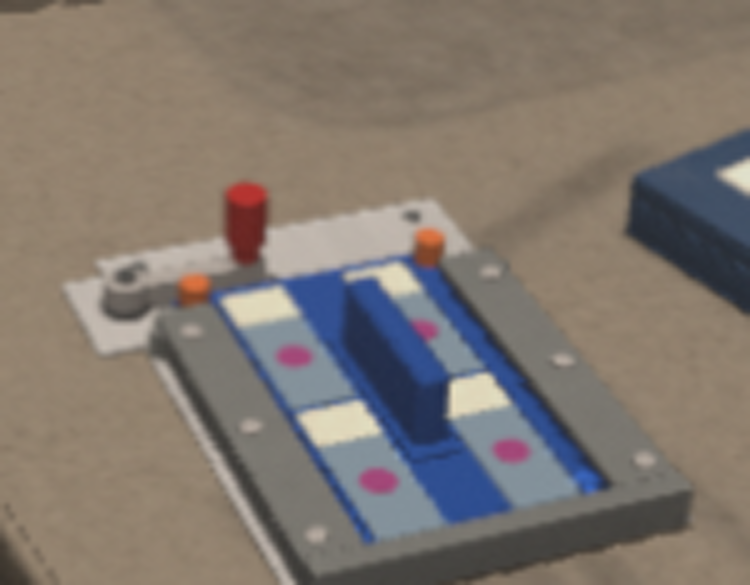

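View pics/t10.png

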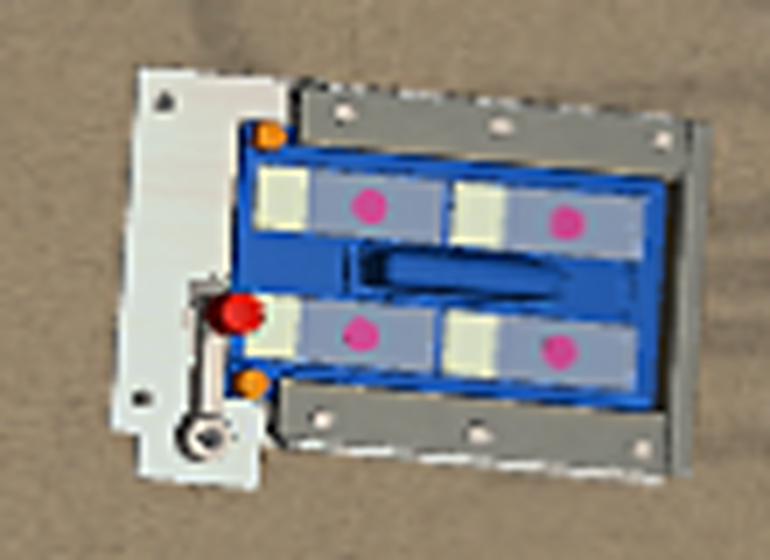

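View pics/t10f.png

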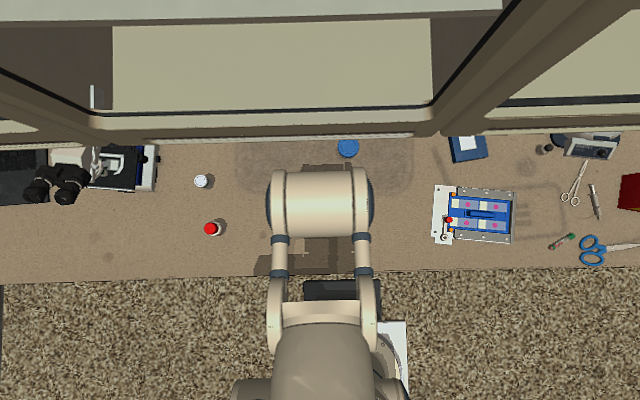

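Both views show the tray in the dock, the latch across the tail, and the bystanders where they were: cup (348,148), bottle (212,228), vial (201,181). I'll check the numbers.

```bash
python3 - <<'E'
from ov import *
p=ray("top",uc([(270,135),(253,382),(241,313),(208,437)],(415,175)),[24,24,55,19])[:,:2]-DOCK[:2]
a=-DOCK[2];c,s=np.cos(a),np.sin(a);r=np.c_[c*p[:,0]-s*p[:,1],s*p[:,0]+c*p[:,1]];print(r.round(1))
d=r[2]-r[3];print('latch deg',np.degrees(np.arctan2(-d[0],d[1])), np.degrees(np.arctan2(-(r[2][0]+93.5),r[2][1]+74)))
E
```

```text
[[-80.7  49.7]
 [-80.8 -49.3]
 [-95.6 -23.6]
 [-95.8 -72.7]]
latch deg -0.2101115206322718 2.3847968990355457
```

```bash
python3 - <<'E'
from ov import *
im=cv2.imread('pics/t10f.png');im0=cv2.imread('pics/top0.png')
f=lambda i:cv2.resize(i[192:242,495:520],None,fx=12,fy=12,interpolation=cv2.INTER_CUBIC)
cv2.imwrite('pics/nose.png',np.hstack([f(im0),f(im)]))
for x in(85,83,81): print(x,((proj('top',W(DOCK,[(x,20,10),(x,-20,10),(x,20,4)]))-[495,192]+.5)*12-.5).round().tolist())
g=cv2.cvtColor(im,cv2.COLOR_BGR2HSV)
for v in(205,212,220,228): print(v,im[v,503:517].tolist())
E
```

```text
85 [[188.0, 219.0], [178.0, 389.0], [177.0, 220.0]]
83 [[179.0, 218.0], [169.0, 388.0], [169.0, 219.0]]
81 [[170.0, 218.0], [160.0, 388.0], [160.0, 219.0]]
205 [[174, 149, 133], [175, 150, 134], [173, 151, 138], [177, 142, 123], [180, 101, 49], [176, 89, 31], [163, 84, 35], [47, 41, 36], [28, 33, 36], [70, 75, 76], [134, 143, 144], [120, 129, 131], [119, 129, 128], [80, 98, 109]]
212 [[176, 105, 58], [136, 81, 45], [126, 82, 54], [171, 106, 64], [174, 88, 30], [171, 90, 35], [126, 70, 37], [17, 29, 35], [58, 66, 67], [122, 131, 131], [126, 136, 135], [117, 125, 125], [101, 113, 118], [98, 118, 132]]
220 [[160, 77, 23], [150, 73, 22], [175, 88, 31], [172, 90, 35], [177, 92, 36], [162, 85, 37], [51, 44, 40], [25, 30, 33], [71, 78, 79], [138, 148, 149], [125, 133, 132], [124, 131, 133], [86, 107, 119], [101, 124, 138]]
228 [[172, 149, 134], [187, 161, 144], [203, 158, 133], [172, 82, 23], [171, 88, 34], [126, 70, 37], [15, 27, 33], [61, 68, 70], [128, 136, 138], [128, 137, 136], [119, 128, 127], [104, 119, 123], [109, 136, 154], [108, 134, 149]]
```

View pics/nose.png

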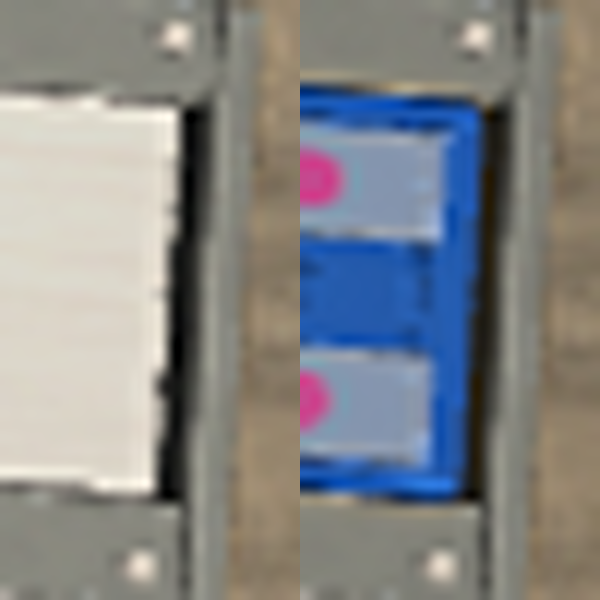

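```bash
python3 - <<'E'
from ov import *
im=cv2.imread('pics/t10f.png')
cv2.imwrite('pics/tail.png',cv2.resize(im[188:240,440:465],None,fx=12,fy=12,interpolation=cv2.INTER_CUBIC))
cv2.imwrite('pics/tray.png',cv2.resize(im[185:240,440:518],None,fx=10,fy=10,interpolation=cv2.INTER_CUBIC))
# edge along several dock-y lines: blue minus red profile, sub-pixel in dock coordinates at z=10
B=im[:,:,0].astype(np.float32)-im[:,:,2].astype(np.float32)
for y in(-40,-8,0,5,8,38,42):
    xs=np.arange(-100,95,.25);p=proj('top',W(DOCK,[(x,y,10) for x in xs])).astype(np.float32)
    v=cv2.remap(B,p[:,0][None],p[:,1][None],cv2.INTER_LINEAR)[0]
    on=np.where(v>60)[0];print(y,xs[on[0]],xs[on[-1]],xs[on[-1]]-xs[on[0]])
E
```

```text
-40 -87.25 82.25 169.5
-8 -88.75 82.0 170.75
0 -88.25 82.25 170.5
5 -88.0 82.0 170.0
8 -88.25 83.0 171.25
38 -88.5 82.25 170.75
42 -88.25 82.0 170.25
```

View pics/tray.png

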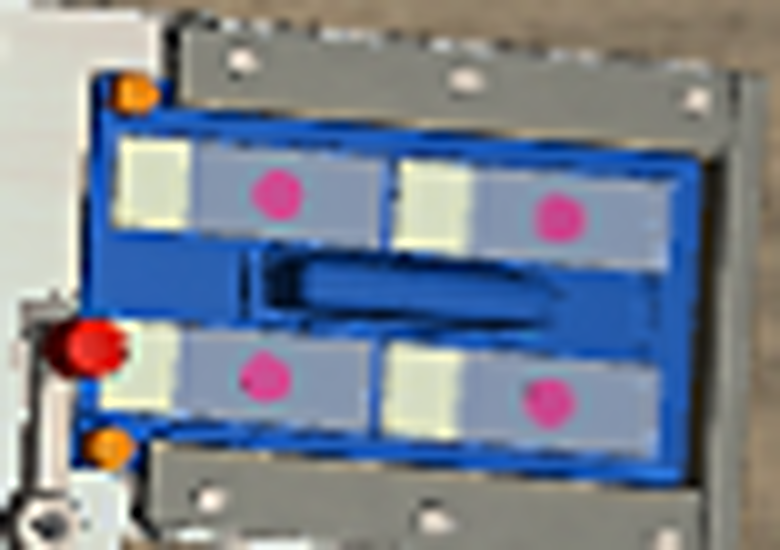

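```bash
python3 - <<'E'
from ov import *
im=cv2.imread('pics/top0.png').astype(np.float32)
G=im.mean(2)
def prof(y,z,x0,x1,st=1):
    xs=np.arange(x0,x1,st);p=proj('top',W(DOCK,[(x,y,z) for x in xs])).astype(np.float32)
    v=cv2.remap(G,p[:,0][None],p[:,1][None],cv2.INTER_LINEAR)[0];return xs,v
for nm,y,z,x0,x1 in(('plate',30,4,-137,-123),('plate',0,4,-137,-123),('railL',60,21,-76,-60),('railR',-60,21,-76,-60),('stop front z21',20,21,76,96),('stop front z21',-20,21,76,96),('floor z4',20,4,76,92),('floor z4',-20,4,76,92)):
    xs,v=prof(y,z,x0,x1);print(nm,y,z,x0,v.round().astype(int).tolist())
E
```

```text
plate 30 4 -137 [134, 130, 123, 116, 113, 111, 109, 153, 197, 236, 231, 226, 222, 221]
plate 0 4 -137 [129, 125, 121, 120, 122, 123, 152, 191, 234, 233, 228, 223, 222, 221]
railL 60 21 -76 [229, 215, 162, 113, 80, 62, 44, 69, 107, 150, 145, 140, 136, 135, 134, 134]
railR -60 21 -76 [207, 178, 141, 100, 81, 63, 52, 90, 125, 148, 143, 139, 137, 137, 136, 136]
stop front z21 20 21 76 [170, 147, 109, 63, 21, 27, 36, 49, 69, 88, 106, 120, 135, 138, 134, 130, 129, 128, 128, 130]
stop front z21 -20 21 76 [112, 69, 51, 33, 26, 34, 42, 56, 75, 94, 112, 129, 143, 139, 135, 132, 128, 125, 121, 117]
floor z4 20 4 76 [214, 215, 216, 215, 214, 212, 197, 176, 155, 111, 65, 18, 28, 39, 51, 72]
floor z4 -20 4 76 [214, 216, 218, 212, 204, 190, 145, 95, 60, 45, 29, 27, 35, 43, 60, 78]
```

Measured against the dock edges in the same camera, the tray centre is at x ≈ -3.0 and the dock frame itself is biased by only about -0.5. So the tray is roughly 2 mm short of home, probably pulled back when I levelled the gripper before letting go. I'll nudge it home with closed fingers behind the fin, then cycle the latch so it shuts behind a tray that is home.

```bash
python3 -c "
from ov import *
w=W(DOCK,[(-63,0,0)])[0];print(w)
plan((w[0],w[1],150),83.43,n=16)"
```

```text
[ 450.15799233 -315.01370081    0.        ]
t 16.15 pos [461.4  57.7 225.5] psi 354.61 tilt [ 0.99 -0.18] F [-0.2 -0.7 -0.8] w 45.5 j [-0.    0.25  1.72 -0.    1.16  1.66]
dist 380.5 rotvec [ 0.015 -0.013 -1.55 ] n 16 turn/row [0.001, -0.001, -0.097]
[[0.14, 2.33, 0.48], [-0.08, 2.33, 0.48], [-0.31, 2.31, 0.47], [-0.53, 2.27, 0.47], [-0.75, 2.21, 0.47], [-0.96, 2.13, 0.47], [-1.16, 2.02, 0.47], [-1.35, 1.9, 0.47], [-1.53, 1.76, 0.47], [-1.69, 1.61, 0.47], [-1.84, 1.44, 0.47], [-1.97, 1.25, 0.47], [-2.08, 1.06, 0.47], [-2.17, 0.85, 0.47], [-2.24, 0.64, 0.47], [-2.29, 0.42, 0.47]]
```

```bash
python3 -m inch '{"travel":[[0.15,2.3,0.4],[-0.1,2.3,0.4],[-0.3,2.3,0.4],[-0.5,2.3,0.4],[-0.75,2.2,0.4],[-0.95,2.1,0.4],[-1.15,2.0,0.4],[-1.35,1.9,0.4]],"turn":[[0.002,-0.002,-0.1],[0.002,-0.002,-0.1],[0.002,-0.001,-0.1],[0.002,0,-0.1],[0.002,0,-0.1],[0.001,0,-0.1],[0.001,0,-0.1],[0,0,-0.1]],"jaw":[0,0,0,0,0,0,0,0]}' 20
python3 -c "
from ov import *
plan((450.2,-315,140),83.43,n=7)"
```

```text
time: 16.82
ee_pos: [455.9, -141.7, 194.8]
orientation: [-0.001, 0.933, 0.361, 0.006]
ft_force: [0.0, 0.8, -0.6]
grip_width: 0.5
t 16.82 pos [ 455.9 -141.7  194.8] psi 42.27 tilt [0.62 0.37] F [ 0.   0.8 -0.6] w 0.5 j [-0.43  0.31  1.73  0.01  1.1   0.39]
dist 181.8 rotvec [ 0.007 -0.011 -0.718] n 7 turn/row [0.001, -0.002, -0.103]
[[-1.73, 1.78, 0.77], [-1.91, 1.59, 0.77], [-2.06, 1.39, 0.77], [-2.19, 1.17, 0.77], [-2.29, 0.94, 0.77], [-2.38, 0.7, 0.78], [-2.44, 0.45, 0.78]]
```

```bash
python3 -m inch '{"travel":[[-1.7,1.8,0.7],[-1.9,1.6,0.7],[-2.05,1.4,0.7],[-2.2,1.15,0.7],[-2.3,0.95,0.7],[-2.35,0.7,0.7],[-2.1,0.45,0.7],[0,0,0]],"turn":[[0.001,-0.002,-0.103],[0.001,-0.002,-0.103],[0.001,-0.002,-0.103],[0.001,-0.002,-0.103],[0.001,-0.002,-0.103],[0.001,-0.002,-0.1],[0.001,-0.002,-0.09],[0,0,0]],"jaw":[0,0,0,0,0,0,0,0]}' 20
python3 -c "
from ov import *
plan((450.2,-315,70),83.43)"
```

```text
time: 17.48
ee_pos: [442.7, -336.0, 144.6]
orientation: [0.001, 0.741, 0.672, -0.003]
ft_force: [-1.9, 1.2, -1.8]
grip_width: 0.5
t 17.48 pos [ 442.7 -336.   144.6] psi 84.44 tilt [-0.21 -0.35] F [-1.9  1.2 -1.8] w 0.5 j [-0.75  0.48  1.6  -0.01  1.06 -0.65]
dist 77.9 rotvec [-0.003  0.006  0.018] n 2 turn/row [-0.002, 0.003, 0.009]
[[1.1, 0.28, 3.72], [1.09, 0.27, 3.73]]
```

```bash
python3 -m inch '{"travel":[[1.1,0.4,2.0],[1.0,0.3,2.5],[0,0,2.5],[0,0,0]],"turn":[[-0.003,0.006,0.018],[0,0,0],[0,0,0],[0,0,0]],"jaw":[0,0,0,0]}' 20
python3 -c "
from ov import *
plan((450.2,-315,60),83.43)
im,d=ctrl.camera('scene');cv2.imwrite('pics/s11.png',cv2.resize(im[200:330,310:460],None,fx=5,fy=4.5,interpolation=cv2.INTER_CUBIC))"
```

```text
time: 17.82
ee_pos: [448.1, -322.0, 74.3]
orientation: [0.002, 0.751, 0.66, -0.0]
ft_force: [-1.0, 1.3, -1.5]
grip_width: 0.3
t 17.82 pos [ 448.1 -322.    74.3] psi 82.68 tilt [ 0.08 -0.17] F [-1.   1.3 -1.5] w 0.3 j [-0.73  0.57  1.68 -0.    0.89 -0.6 ]
dist 16.1 rotvec [ 0.002  0.003 -0.013] n 1 turn/row [0.002, 0.003, -0.013]
[[0.72, 0.12, 1.43]]
```

View pics/s11.png

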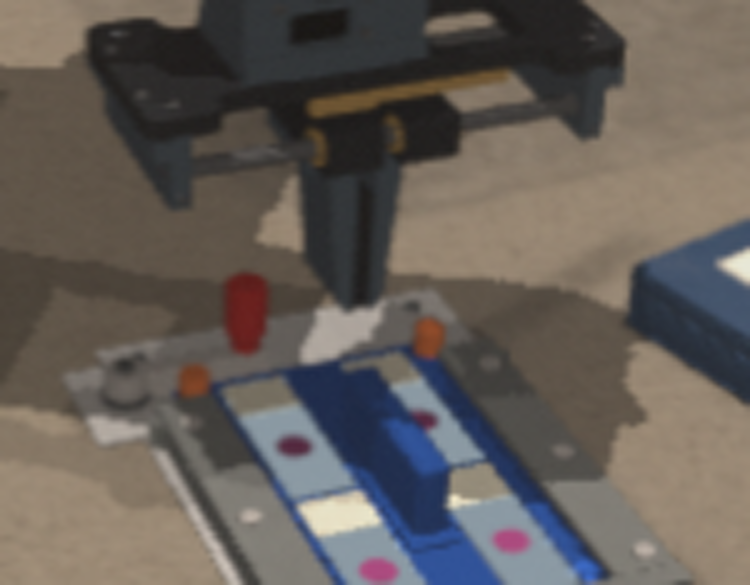

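```bash
python3 -m inch '{"travel":[[0.8,0.12,1.0],[0,0,0.5],[0,0,0]],"turn":[[0.002,0.003,-0.013],[0,0,0],[0,0,0]],"jaw":[0,0,0]}' 20
python3 -c "
from ov import *
plan((450.3,-314,17),83.43)"
```

```text
time: 18.12
ee_pos: [451.1, -315.9, 63.5]
orientation: [0.002, 0.747, 0.665, 0.0]
ft_force: [-0.5, -0.6, -0.4]
grip_width: -0.0
t 18.12 pos [ 451.1 -315.9   63.5] psi 83.35 tilt [ 0.17 -0.15] F [-0.5 -0.6 -0.4] w -0.0 j [-0.72  0.58  1.69  0.    0.86 -0.6 ]
dist 46.6 rotvec [ 0.003  0.002 -0.001] n 2 turn/row [0.002, 0.001, -0.001]
[[0.1, -0.06, 2.33], [0.09, -0.06, 2.33]]
```

```bash
python3 -m inch '{"travel":[[0.2,-0.06,1.2],[0,0,1.2],[0,0,1.2],[0,0,0]],"turn":[[0.003,0.002,0],[0,0,0],[0,0,0],[0,0,0]],"jaw":[0,0,0,0]}' 20
python3 -c "
from ov import *
indock();plan((450.3,-314,17),83.43)"
```

```text
time: 18.45
ee_pos: [452.3, -314.8, 27.7]
orientation: [0.003, 0.747, 0.665, 0.0]
ft_force: [-0.8, -0.1, 0.3]
grip_width: 0.4
tray in dock -64.1 2.1 yaw -0.07 z 19.3
t 18.45 pos [ 452.3 -314.8   27.7] psi 83.36 tilt [ 0.22 -0.2 ] F [-0.8 -0.1  0.3] w 0.4 j [-0.72  0.64  1.71 -0.    0.78 -0.6 ]
dist 10.9 rotvec [ 0.004  0.003 -0.001] n 1 turn/row [0.004, 0.003, -0.001]
[[0.06, -0.21, 1.07]]
```

```bash
python3 -m inch '{"travel":[[0.05,-0.2,0.8],[0,0,0]],"turn":[[0.004,0.003,0],[0,0,0]],"jaw":[0,0]}' 20
python3 -m inch '{"travel":[[-0.5,0,0]],"turn":[[0,0,0]],"jaw":[0]}' 20
python3 -m inch '{"travel":[[-0.4,0,0]],"turn":[[0,0,0]],"jaw":[0]}' 20
python3 -c "
from ov import *
indock();plan(None,83.43)"
```

```text
time: 18.62
ee_pos: [450.4, -314.0, 19.2]
orientation: [-0.0, 0.747, 0.665, 0.0]
ft_force: [-0.9, 0.1, 0.3]
grip_width: 0.5
time: 18.7
ee_pos: [449.7, -318.5, 19.3]
orientation: [-0.0, 0.747, 0.665, 0.0]
ft_force: [0.6, 0.2, 0.3]
grip_width: 0.4
time: 18.78
ee_pos: [449.3, -322.9, 19.5]
orientation: [-0.0, 0.747, 0.665, 0.0]
ft_force: [0.3, 0.8, -0.5]
grip_width: 0.6
tray in dock -55.7 0.1 yaw -0.02 z 11.1
t 18.78 pos [ 449.3 -322.9   19.5] psi 83.41 tilt [-0.02  0.03] F [ 0.3  0.8 -0.5] w 0.6 j [-0.73  0.66  1.71  0.    0.78 -0.62]
```

```bash

python3 -m inch '{"travel":[[-0.3,0,0]],"turn":[[0,0,0]],"jaw":[0]}' 20
python3 -m inch '{"travel":[[-0.3,0,0]],"turn":[[0,0,0]],"jaw":[0]}' 20
python3 -m inch '{"travel":[[-0.3,0,0]],"turn":[[0,0,0]],"jaw":[0]}' 20
python3 -c "
from ov import *
indock();plan(None,83.43)"
```

```text
time: 18.87
ee_pos: [449.0, -324.2, 19.6]
orientation: [-0.002, 0.747, 0.665, 0.001]
ft_force: [18.8, 43.2, 8.8]
grip_width: 0.3
time: 18.95
ee_pos: [448.6, -323.9, 19.7]
orientation: [-0.004, 0.747, 0.664, 0.003]
ft_force: [18.1, 42.3, 9.6]
grip_width: 0.5
time: 19.03
ee_pos: [448.3, -323.6, 19.9]
orientation: [-0.006, 0.748, 0.664, 0.005]
ft_force: [13.9, 31.5, 8.2]
grip_width: 0.4
tray in dock -54.8 -0.8 yaw -0.23 z 11.5
t 19.03 pos [ 448.3 -323.6   19.9] psi 83.2 tilt [-0.07  0.88] F [13.9 31.5  8.2] w 0.4 j [-0.74  0.66  1.7   0.01  0.79 -0.63]
```

```bash
python3 -m inch '{"travel":[[0.8,0,0],[0,0,-2.5],[0,0,-3.5],[0,0,-4],[2.0,0,-3],[4.0,0,0],[4.0,0,0],[4.0,0,0]],"turn":[[0.001,0.015,0],[0,0,0],[0,0,0],[0,0,0],[0,0,0],[0,0,0],[0,0,0],[0,0,0]],"jaw":[0,0,0,0,0,0,0,0]}' 20
python3 -m inch '{"travel":[[4.0,0,0],[4,0,0],[4,0,0],[4,0,0],[4,0,0],[0,0,0]],"turn":[[0,0,0],[0,0,0],[0,0,0],[0,0,0],[0,0,0],[0,0,0]],"jaw":[0,0,0,0,0,0]}' 20
cat > m.py <<'E'
from ov import *
im,_=ctrl.camera('top');cv2.imwrite('pics/tm.png',im)
B=im[:,:,0].astype(np.float32)-im[:,:,2].astype(np.float32)
for y in(-40,-8,0,5,8,38,42):
    xs=np.arange(-100,95,.25);p=proj('top',W(DOCK,[(x,y,10) for x in xs])).astype(np.float32)
    v=cv2.remap(B,p[:,0][None],p[:,1][None],cv2.INTER_LINEAR)[0]
    on=np.where(v>60)[0];print(y,xs[on[0]],xs[on[-1]],xs[on[-1]]-xs[on[0]])
cv2.imwrite('pics/tm2.png',cv2.resize(im[185:245,435:518],None,fx=9,fy=9,interpolation=cv2.INTER_CUBIC))
im,_=ctrl.camera('scene');cv2.imwrite('pics/sm.png',cv2.resize(im[240:350,320:460],None,fx=5.5,fy=5.4,interpolation=cv2.INTER_CUBIC))
plan(None,0)
E
python3 m.py
```

```text
time: 19.7
ee_pos: [468.3, -185.6, 164.6]
orientation: [-0.008, 0.751, 0.661, 0.012]
ft_force: [1.6, -0.4, 0.2]
grip_width: 0.9
time: 20.2
ee_pos: [495.8, 24.7, 175.7]
orientation: [-0.005, 0.751, 0.661, 0.015]
ft_force: [-0.8, -0.9, -0.6]
grip_width: 0.4
-40 -87.0 83.75 170.75
-8 -87.0 84.0 171.0
0 -87.0 84.0 171.0
5 -87.25 83.75 171.0
8 -87.25 83.5 170.75
38 -86.75 84.25 171.0
42 -87.0 84.0 171.0
t 20.3 pos [495.6  20.4 175.4] psi 82.68 tilt [0.96 1.48] F [ 0.2 -0.8  0.4] w 0.3 j [-0.1   0.35  1.72  0.03  1.05  0.01]
```

View pics/tm2.png

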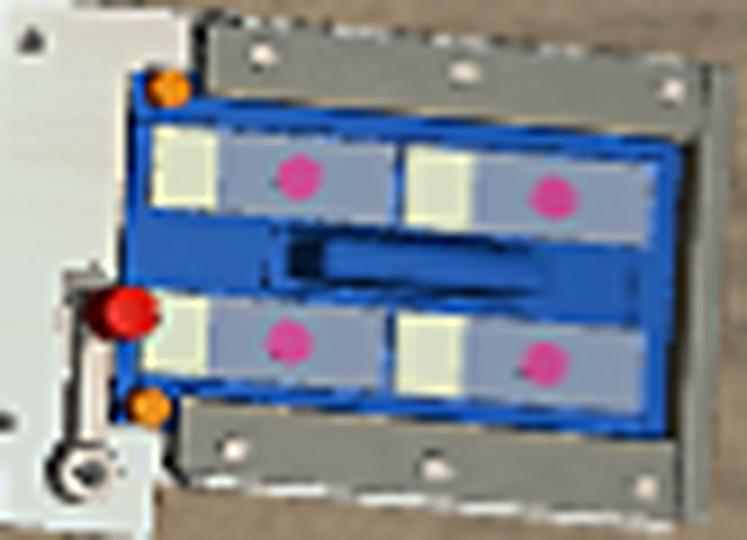

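View pics/sm.png

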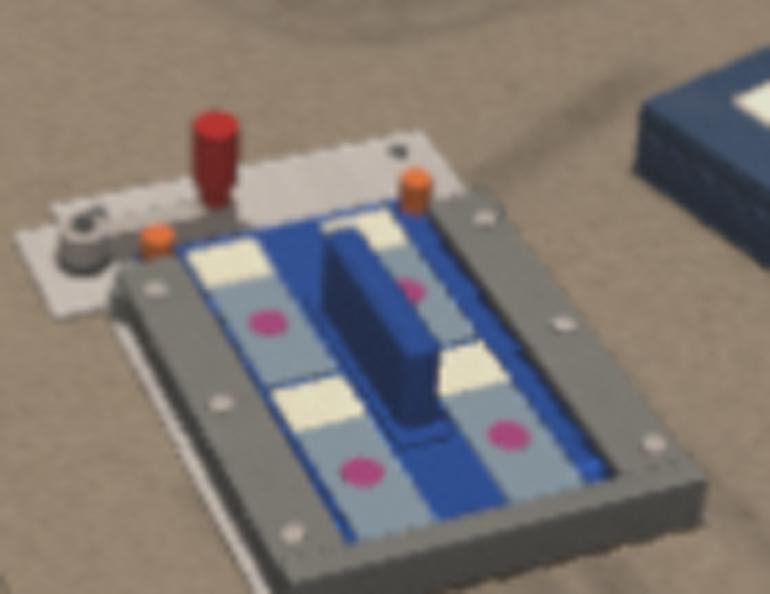

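The nudge moved the tray 1.5 mm, to a rigid contact of about 45 N; its centre now reads -1.5 against a frame bias of about -0.5, and the latch is still closed. To keep the asked order strictly, I'll open the latch part way and shut it again behind the tray.

```bash
python3 -c "
from ov import *
plan((430,-280.5,130),353.43,n=16)"
```

```text
t 20.3 pos [495.6  20.4 175.4] psi 82.68 tilt [0.96 1.48] F [ 0.2 -0.8  0.4] w 0.3 j [-0.1   0.35  1.72  0.03  1.05  0.01]
dist 311.3 rotvec [-0.011 -0.032  1.557] n 16 turn/row [-0.001, -0.002, 0.097]
[[-1.92, -0.17, 0.23], [-1.93, 0.02, 0.23], [-1.92, 0.21, 0.24], [-1.89, 0.39, 0.24], [-1.84, 0.57, 0.24], [-1.78, 0.75, 0.25], [-1.7, 0.92, 0.25], [-1.6, 1.08, 0.26], [-1.49, 1.23, 0.26], [-1.36, 1.37, 0.26], [-1.22, 1.49, 0.27], [-1.07, 1.6, 0.27], [-0.91, 1.7, 0.27], [-0.74, 1.78, 0.28], [-0.56, 1.84, 0.28], [-0.38, 1.89, 0.28]]
```

```bash
python3 -m inch '{"travel":[[-1.9,-0.15,0.1],[-1.95,0,0.1],[-1.9,0.2,0.1],[-1.9,0.4,0.1],[-1.85,0.55,0.1],[-1.8,0.75,0.1],[-1.7,0.9,0.1],[-1.6,1.1,0.1]],"turn":[[-0.002,-0.004,0.1],[-0.002,-0.004,0.1],[-0.002,-0.004,0.1],[-0.002,-0.004,0.1],[-0.002,-0.003,0.1],[0,-0.003,0.1],[0,-0.003,0.1],[0,-0.003,0.1]],"jaw":[0.5,0.5,0.5,0.5,0.5,0.5,0.5,0.5]}' 10
python3 -c "
from ov import *
plan((430,-280.5,120),353.43,n=8)"
```

```text
time: 20.97
ee_pos: [457.1, -144.3, 166.8]
orientation: [0.005, 0.955, 0.298, 0.007]
ft_force: [0.4, -0.3, -0.4]
grip_width: 45.3
t 20.97 pos [ 457.1 -144.3  166.8] psi 34.66 tilt [ 0.91 -0.31] F [ 0.4 -0.3 -0.4] w 45.3 j [-0.43  0.34  1.77  0.    1.01  0.53]
dist 146.6 rotvec [ 0.009 -0.014  0.72 ] n 8 turn/row [0.001, -0.002, 0.09]
[[-1.25, 1.2, 0.59], [-1.14, 1.31, 0.59], [-1.02, 1.41, 0.59], [-0.88, 1.49, 0.59], [-0.75, 1.57, 0.59], [-0.6, 1.63, 0.59], [-0.45, 1.68, 0.59], [-0.3, 1.71, 0.59]]
```

```bash
python3 -m inch '{"travel":[[-1.25,1.2,0.5],[-1.15,1.3,0.5],[-1.0,1.4,0.5],[-0.9,1.5,0.5],[-0.75,1.55,0.5],[-0.6,1.6,0.5],[-0.45,1.4,0.5],[0,0,0]],"turn":[[0.001,-0.002,0.1],[0.001,-0.002,0.1],[0.001,-0.002,0.1],[0.001,-0.002,0.1],[0.001,-0.002,0.1],[0.001,-0.002,0.1],[0.001,-0.002,0.1],[0,0,0]],"jaw":[0.5,0.5,0.5,0.5,0.5,0.5,0.5,0.5]}' 10
python3 -c "
from ov import *
plan((430,-280.5,75),353.43)"
```

```text
time: 21.63
ee_pos: [418.7, -281.2, 132.6]
orientation: [0.003, 0.997, -0.078, 0.001]
ft_force: [-0.9, 0.9, 0.2]
grip_width: 45.2
t 21.63 pos [ 418.7 -281.2  132.6] psi 351.08 tilt [ 0.14 -0.37] F [-0.9  0.9  0.2] w 45.2 j [-0.71  0.43  1.74 -0.    0.97  1.02]
dist 58.7 rotvec [ 0.006 -0.003 -0.041] n 2 turn/row [0.003, -0.002, -0.021]
[[0.54, -0.14, 2.88], [0.55, -0.12, 2.88]]
```

```bash
python3 -m inch '{"travel":[[0.55,-0.1,2.0],[0.55,-0.1,2.0],[0,0,1.0],[0,0,0]],"turn":[[0.006,-0.003,-0.041],[0,0,0],[0,0,0],[0,0,0]],"jaw":[0.5,0.5,0.5,0.5]}' 10
python3 -c "
from ov import *
plan((430,-280.5,40),353.43)"
```

```text
time: 21.97
ee_pos: [428.0, -286.4, 82.6]
orientation: [0.001, 0.998, -0.056, 0.001]
ft_force: [-0.1, 0.0, -0.0]
grip_width: 45.5
t 21.97 pos [ 428.  -286.4   82.6] psi 353.55 tilt [ 0.14 -0.13] F [-0.1  0.  -0. ] w 45.5 j [-0.71  0.52  1.76 -0.    0.86  0.98]
dist 43.1 rotvec [ 0.002 -0.003  0.002] n 2 turn/row [0.001, -0.001, 0.001]
[[0.06, -0.31, 2.13], [0.06, -0.31, 2.13]]
```

```bash
python3 -m inch '{"travel":[[0.1,-0.6,1.0],[0,0,0]],"turn":[[0.002,-0.003,0],[0,0,0]],"jaw":[0.5,0.5]}' 10
python3 -c "
from ov import *
plan((430,-280.5,34),353.43)
im,d=ctrl.camera('scene');cv2.imwrite('pics/s12.png',cv2.resize(im[200:330,300:450],None,fx=5,fy=4.5,interpolation=cv2.INTER_CUBIC))"
```

```text
time: 22.13
ee_pos: [429.2, -281.0, 72.6]
orientation: [-0.0, 0.998, -0.056, -0.0]
ft_force: [-0.4, 0.8, -0.5]
grip_width: 45.5
t 22.13 pos [ 429.2 -281.    72.6] psi 353.6 tilt [-0.02  0.01] F [-0.4  0.8 -0.5] w 45.5 j [-0.7   0.53  1.77 -0.    0.84  0.99]
dist 38.6 rotvec [-0.     0.     0.003] n 1 turn/row [-0.0, 0.0, 0.003]
[[0.08, -0.06, 3.86]]
```

View pics/s12.png

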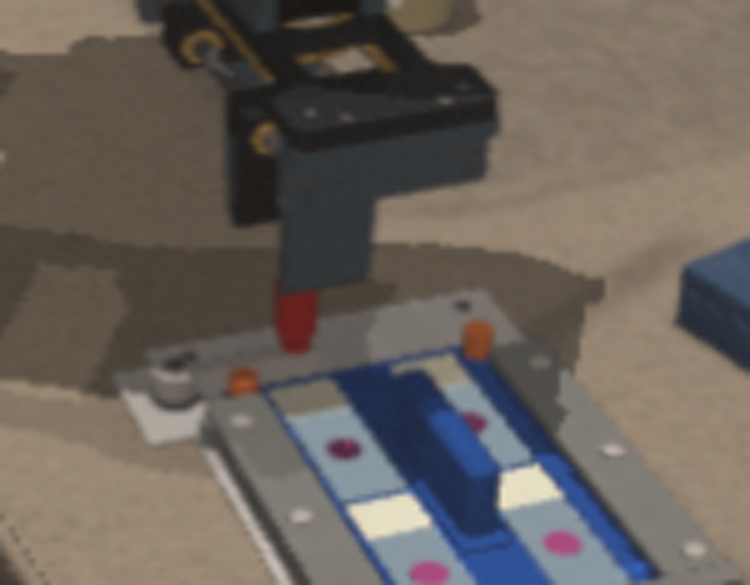

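The knob at (297,325) sits between the fingers. I'll lower, swing open about 35°, and then shut again.

```bash
python3 -m inch '{"travel":[[0.08,0,1.5],[0,0,1.5],[0,0,0.8],[0,0,0]],"turn":[[0,0,0],[0,0,0],[0,0,0],[0,0,0]],"jaw":[0.5,0.5,0.5,0.25]}' 10
python3 -m inch '{"travel":[[0,0,0],[0,0,0],[-0.04,-0.6,0],[-0.04,-0.6,0],[-0.04,-0.6,0],[-0.04,-0.6,0],[-0.04,-0.6,0],[-0.04,-0.6,0]],"turn":[[0,0,0],[0,0,0],[0,0,-0.12],[0,0,-0.12],[0,0,-0.12],[0,0,-0.12],[0,0,-0.12],[0,0,-0.12]],"jaw":[0.25,0.25,0.25,0.25,0.25,0.25,0.25,0.25]}' 10
python3 -c "
from arc import *
arc()"
```

```text
time: 22.52
ee_pos: [432.1, -282.9, 37.4]
orientation: [0.002, 0.999, -0.054, 0.003]
ft_force: [-0.4, 0.9, 0.2]
grip_width: 41.4
time: 23.18
ee_pos: [426.3, -251.3, 43.0]
orientation: [0.007, 0.95, 0.312, 0.004]
ft_force: [0.6, -1.0, 0.4]
grip_width: 23.0
t 23.18 pos [ 426.3 -251.3   43. ] psi 36.38 tilt [ 0.72 -0.64] F [ 0.6 -1.   0.4] w 23.0 j [-0.65  0.56  1.85 -0.    0.71  0.28]
r 51.1 ang dock(deg, 0=shut) 33.0 psi-ang 10.0
```

```bash
python3 -c "
from arc import *
plan((426.3,-251.3,35),27.5)"
```

```text
t 23.18 pos [ 426.3 -251.3   43. ] psi 36.38 tilt [ 0.72 -0.64] F [ 0.6 -1.   0.4] w 23.0 j [-0.65  0.56  1.85 -0.    0.71  0.28]
dist 8.0 rotvec [ 0.016 -0.005  0.155] n 2 turn/row [0.008, -0.002, 0.078]
[[-0.0, -0.0, 0.4], [-0.0, -0.0, 0.4]]
```

```bash
python3 -m inch '{"travel":[[0,0,0.5],[0,0,0.4],[-0.04,0.6,0.1],[-0.04,0.6,0.1],[-0.04,0.6,0.1]],"turn":[[0.008,-0.002,0.078],[0.008,-0.002,0.078],[0,0,0.12],[0,0,0.12],[0,0,0.12]],"jaw":[0.25,0.25,0.25,0.25,0.25]}' 10
python3 -c "
from arc import *
arc()
plan((431,-279,34),353.43)"
```

```text
time: 23.6
ee_pos: [432.2, -267.4, 35.0]
orientation: [0.001, 0.998, 0.062, 0.001]
ft_force: [-0.4, 1.0, 1.1]
grip_width: 23.0
t 23.6 pos [ 432.2 -267.4   35. ] psi 7.06 tilt [ 0.16 -0.06] F [-0.4  1.   1.1] w 23.0 j [-0.67  0.59  1.81  0.    0.73  0.77]
r 52.1 ang dock(deg, 0=shut) 13.8 psi-ang -0.2
t 23.6 pos [ 432.2 -267.4   35. ] psi 7.06 tilt [ 0.16 -0.06] F [-0.4  1.   1.1] w 23.0 j [-0.67  0.59  1.81  0.    0.73  0.77]
dist 11.7 rotvec [ 0.001 -0.003  0.238] n 2 turn/row [0.001, -0.001, 0.119]
[[-0.13, 0.57, 0.05], [-0.06, 0.58, 0.05]]
```

```bash
python3 -m inch '{"travel":[[-0.1,0.6,0.05],[-0.06,0.6,0.05],[0,0.4,0]],"turn":[[0,0,0.12],[0,0,0.12],[0,0,0]],"jaw":[0.25,0.25,0.25]}' 10
python3 -m inch '{"travel":[[0,0.4,0]],"turn":[[0,0,0]],"jaw":[0.25]}' 10
python3 -c "
from arc import *
arc()"
```

```text
time: 23.85
ee_pos: [431.8, -284.4, 36.1]
orientation: [0.001, 0.998, -0.067, 0.002]
ft_force: [5.3, 19.9, -4.1]
grip_width: 23.0
time: 23.93
ee_pos: [431.2, -287.1, 36.2]
orientation: [-0.0, 0.998, -0.066, 0.002]
ft_force: [11.3, 18.9, -12.3]
grip_width: 28.2
t 23.93 pos [ 431.2 -287.1   36.2] psi 352.44 tilt [0.26 0.03] F [ 11.3  18.9 -12.3] w 28.2 j [-0.71  0.6   1.79  0.    0.75  0.99]
r 52.3 ang dock(deg, 0=shut) -7.9 psi-ang 6.9
```

The latch is against its stop again at about 20 N. Centring, opening and lifting off.

```bash
python3 -m inch '{"travel":[[0,-0.5,0],[0,0,0],[0,0,0],[0,-0.2,-1.0],[0,0,-2.0],[0,0,-3.0],[0,0,-4.0],[0,-2,-2.0]],"turn":[[0,0,0],[0,0,0],[0,0,0],[0,0,0],[0,0,0],[0,0,0],[0,0,0],[0,0,0]],"jaw":[0.5,0.5,0.5,0.5,0.5,0.5,0.5,0.5]}' 10
python3 -m inch '{"travel":[[0,-4.0,-1.0],[0,-4.0,-1.0],[0,-4.0,-1.0],[0,-4.0,-1.0],[0,-4.0,0],[0,-4.0,0],[0,-4,0],[0,0,0]],"turn":[[0,0,0],[0,0,0],[0,0,0],[0,0,0],[0,0,0],[0,0,0],[0,0,0],[0,0,0]],"jaw":[0.5,0.5,0.5,0.5,0.5,0.5,0.5,0.5]}' 10
python3 m.py
```

```text
time: 24.6
ee_pos: [432.3, -260.9, 161.7]
orientation: [-0.001, 0.998, -0.057, 0.0]
ft_force: [0.6, -0.7, 1.1]
grip_width: 45.5
time: 25.27
ee_pos: [465.8, 26.8, 217.8]
orientation: [0.002, 0.999, -0.053, 0.011]
ft_force: [-0.1, -0.1, -0.5]
grip_width: 45.4
-40 -87.0 83.75 170.75
-8 -87.0 84.0 171.0
0 -87.0 84.0 171.0
5 -87.25 83.75 171.0
8 -87.25 83.5 170.75
38 -86.75 84.25 171.0
42 -87.0 84.0 171.0
t 25.37 pos [465.8  22.6 217.6] psi 353.81 tilt [ 1.18 -0.42] F [ 0.4 -0.4  0.2] w 45.9 j [-0.08  0.26  1.73 -0.01  1.13  1.61]
```

View pics/tm2.png

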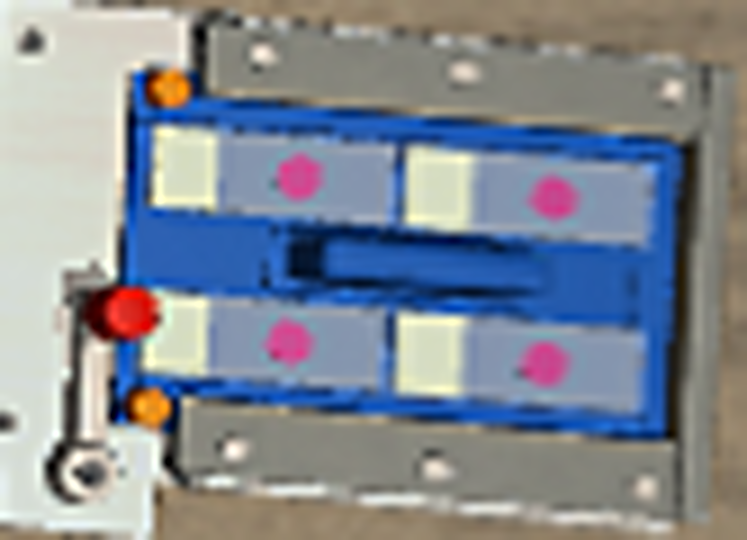

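View pics/sm.png

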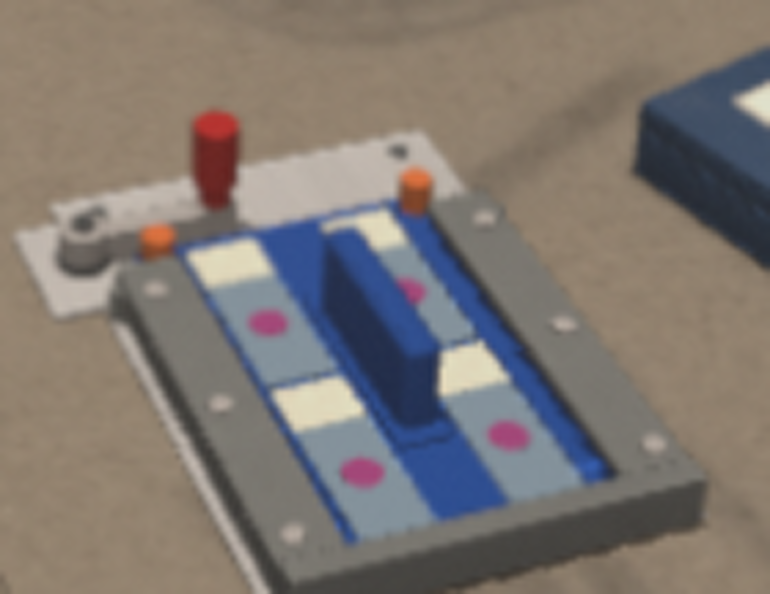

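View pics/tm.png

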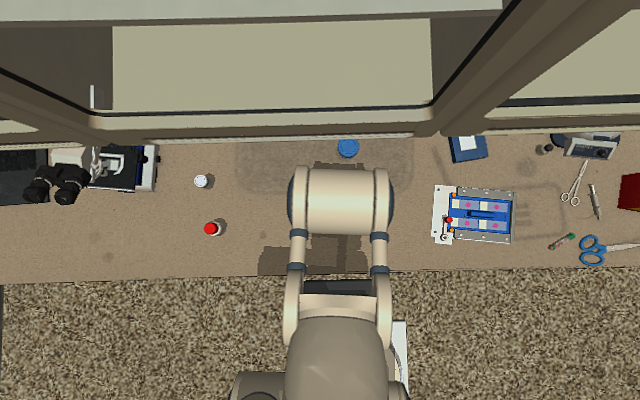

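The final pictures show the tray home, the latch bar straight across the tail with the knob at (125,312) in the crop, the bystanders unmoved and the arm clear. Handing in.

```bash
python3 -c "
from plant import ctrl
print(ctrl.close_job())"
```

```text
the job is handed in; nothing more can be done
None
```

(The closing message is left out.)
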